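Close the split bearing housing with its own cap

ROBOT

A 6-joint arm with a two-finger parallel gripper is mounted at the origin on the work surface. World frame = base frame: x ahead of the robot, y to its left, z up, the work surface at z = 0. Lengths are in m, angles in rad, forces in N, time in s.
With the tool pointing down it reaches from about 0.275 to 0.875 m from the base axis. Payload 12.5 kg.
Tool frame: the origin (TCP) lies at the very end of the fingers, on their centre line; the grasp point (between the pads) lies 19 mm behind it (robot.grip_depth is the z of the grasp point in the tool frame, in m); z points along the fingers, y is the direction in which the jaws open and shut (so a half turn about z gives the same grasp; the last joint's range is limited). The gripper opens to 85 mm and grips with 20 to 120 N. Pads are 22 mm wide; open, the fingers measure 114 mm over their backs; the gripper's body (76 mm by 85 mm) begins 54 mm behind the grasp point. The pads swing forward as they close: fully open they stand 13 mm farther back than shut.
Start: joints at [1.018, 0.351, 1.652, -0, 1.139, -0.085], TCP at [0.248, 0.491, 0.231] pointing down, gripper open.
Joint ranges: [-2.75, 2.75], [-0.79, 2.1], [0.01, 2.65], [-1.57, 4.71], [0.07, 3.14], [-2.87, 2.87]. Speed limits (rad/s): [2.22, 2.22, 2.79, 3.14, 3.14, 3.14].

INTERFACE

Orientations are given as a 3x3 rotation matrix whose columns are the frame's x, y, z axes.
In Python, from station import robot, vision gives the robot as it stands. The module is installed in compiled form; this text tells all that it offers.
- The arm moves only by the tool drive_tool, never from a script. Its argument "rows" is text: rows parted by semicolons, each of 7 numbers parted by spaces: the shift along the tool's x, y, z in cm, then the turn, a rotation vector about the tool's x, y, z in rad, then the closure in counts, from 0 (fully open) to 255 (shut). In form: tx ty tz wx wy wz hand; .... A call has 1 to 8 rows; each row is the pose to reach, as a shift and turn from the pose commanded when the call began, along the tool's axes at that moment; what a row does not reach only later rows make up. A row lasts 1/10 s, in which the tool goes at most 50 mm and 8.59 degrees, less where a joint would pass 70% of its speed; a pose out of reach is approached as far as the arm can. A call with a gripper value outside its range is refused whole. The fingers move at their own pace and stop on an object; "force" is the grip in N (left out, the last holds). Time passes only in rows, so rows that repeat a pose let the fingers close. It gives the time, the measured TCP pose, the force and the opening at its end, in the units of the state.
- robot.state(): the state, without advancing time (a new reading comes with each control period).
- vision.grab_frame(name): name is "side" or "top" or "wrist"; returns the picture (480x640x3 uint8, red, green, blue); there is no depth.
- vision.camera_params(name): a dict with "K" (3x3 intrinsics, pixels), "dist" ([k1, k2, p1, p2, k3] as OpenCV has them; the pictures are not rectified), "pose" (4x4, takes a point from camera to world coordinates); the wrist camera has in their place "mount" (4x4, takes a point from camera to tool coordinates, whose origin is the TCP and whose axes are the flange's). Camera axes: x right, y up, looking along -z (the intrinsics and any distortion apply to the point x, -y, -z); pixel columns grow to the right and rows downward; lengths in m; the calibration is good to about 2 mm. A picture is of the moment at which its call begins: read the wrist's pose just before it. camera_params takes no time and is no camera call.
- robot.finish_job(): hands the job in, once; it reports no verdict.
The state is a dict: "t": time; "joints": joint angles; "joint_velocities": joint speeds; "joint_efforts": joint torques, N m; "position": TCP position; "tcp_rot": TCP orientation; "contact_force": force on the tool from outside, world axes, zero at the start; "torque": the same for the moment, N m; "width": finger opening in m.
Only numpy, scipy, OpenCV 4.12 (cv2) and the standard library are available. Lean on these libraries where they do the work, as an engineer would, in place of code of your own. Each camera call takes 0.05 s, during which the arm holds its last target.

TASK

The bearing housing on the sloping stand has been gauged: lift the red-handled plug gauge out of its bore and hang it by its eye on the brass peg. Then close the housing with its own cap, the one with the yellow match mark, yellow end over yellow end, feeling for the tongues and pressing it fully home so that the split faces meet flush, and let go. Do not knock the oil bottle over.

Things in the scene. Friction and masses are not known exactly. Their poses are not given: they have to be found in the camera images.
- cradle: Fixed sloping cradle on a stand, with the lower half of a split bearing housing (grey block 120 x 40 x 45 mm, bore radius 28 mm) clamped in it. Origin: in the plane of the housing's split face, 100 mm above the table, the housing's middle lengthwise. z: normal of the split face, leaning 30 degrees towards the robot; x: up the slope to the housing's yellow-marked end; y: level, along the bore.
- cradle_centre (a point): The same point. The housing's middle lies here in x, but it was clamped anywhere up to 8 mm to either side of it along y: that offset is not reported and must be felt or seen. The housing cannot be pushed along. Only its tongues and the gauge rise above the split face.
- tongue_short (a point): Top middle of the tongue near the housing's marked end, as if the housing were clamped in the middle (it is up to 8 mm off along y): cradle x = +44 mm. The steel tongue is 14 mm long in x, 12 mm wide in y, 8 mm high, top edges rounded at 1.5 mm.
- tongue_long (a point): Top middle of the housing's other tongue, as if the housing were clamped in the middle (it is up to 8 mm off along y): cradle x = -48 mm. 20 mm long in x, 12 mm wide in y, 8 mm high, top edges rounded at 1.5 mm.
- cap_yellow_mid (a point): The housing's own cap: grey arch 120 mm long (x), 40 mm wide (y, flat parallel sides), 44 mm high, 0.3 to 0.56 kg, loose, feet down on the table. x: towards its yellow-marked end; y: along the bore; z: up. The point is in the solid crown (30 mm long, 40 wide, 30 to 44 mm up), 34 mm above the underside: grip here across y. Home, it lies over the housing's middle, 34 mm above the split face along cradle z, axes as the cradle's.
- cap_yellow: The same cap; origin at the centre of its underside. In the underside, 9 mm deep: in the yellow foot a pocket 18 mm long (x) and 14 mm wide (y), its middle at x = +44 mm, y = 0; in the other foot a groove right along it, 14 mm wide, at y = 0. They fit over the housing's tongues with 1 mm play each side and 2 mm each end, one way round only. A cap that has not found the tongues stands about 8 mm proud.
- cap_foot (a point): The centre of the yellow cap's underside, 34 mm below its crown point.
- cap_mark (a point): Point on the yellow cap's underside at its yellow-marked end, x = +55 mm; when home it lies at cradle x = +55 mm.
- cap_blue_mid (a point): A look-alike cap of another housing, same size and shape, blue mark at its +x end, lying feet down; its grooves differ and it does not go home here. Not needed. Point in its crown, as on the yellow one.
- gauge_eye (a point): Plug gauge, 0.22 to 0.42 kg, loose, standing in the bore. The point is the centre of its eye, a 26 mm hole along y through the red flat handle (40 mm wide in x, 10 mm thick in y, from 20 to 100 mm above the gauge's origin along z; eye at 80 mm). Gripped across the 40 mm width, the eye stays free between the fingers. Its axes start along the cradle's: it leans 30 degrees and comes out along z.
- gauge: The same gauge, 126 mm long in all; origin on the axis of its steel plug (52 mm across, 24 mm long in y), level with the underside of two small ears that rest on the split face and reach to x = +-35 mm. z: from plug to handle end; y: along the plug. It starts with its origin at the cradle's, within 3 mm, wherever the housing is clamped.
- peg_stand: Fixed stand with a brass peg 10 mm thick. Origin on the table below the peg's root; x: the way the peg points; z: up. Post 18 x 30 mm, 180 mm high, behind x = 0; foot 12 mm thick, out to x = +30 mm, y = +-50 mm. The peg leaves the post 170 mm up and rises 8 degrees to its end at x = 60 mm. With the gauge hung, the eye's centre is about 8 mm below the peg's axis.
- peg_mid (a point): Point on the peg's axis, half-way along it, 30 mm from the post and 174 mm above the table.
- oil_bottle: Loose clear bottle, yellow label, white cap, 60 mm across, 170 mm high, upright; origin at the centre of its underside.
Mind the look-alikes: they are no part of the job. Leave any pink or purple look-alike of the peg_stand alone.

How it is judged:
By the outcome, as a careful person would: the job done as asked, in the order asked, and still so for the second after the job is handed in, with the robot touching nothing.
It also fails if it takes over 67 s, if anything falls off the work surface, if the arm or the gripper's body presses on something with over 40 N, if the wrist force passes 120 N, or if a joint passes its speed limit or range.

## Working session

There is one attempt and no reset: what is moved stays moved. The work goes in short steps, Python scripts to look and compute and a tool call to move; the robot and the scene stay as the last step left them, time stands still between calls to the robot, and variables do not carry over. Pictures are saved under pics/ and viewed, and the job is handed in when it is done.

Besides the shell and the picture viewer there is one more tool, called as a command line: name --argument value ..., lists and objects as JSON in quotes. drive_tool: Moves the arm, as the interface text tells. Its arguments: {"type":"object","properties":{"rows":{"type":"string"},"force":{"type":"number"}},"required":["rows"]}

```bash
mkdir -p pics; python3 - <<'E'
from station import robot, vision
import cv2, numpy as np
s=robot.state(); print({k:np.round(v,3).tolist() for k,v in s.items()}, robot.grip_depth)
for n in ["side","top","wrist"]:
    im=vision.grab_frame(n); cv2.imwrite(f"pics/{n}0.png",im[:,:,::-1])
    p=vision.camera_params(n); print(n,{k:np.round(v,4).tolist() for k,v in p.items()})
E
```

```text
{'t': 0.0, 'joints': [1.018, 0.351, 1.652, 0.0, 1.139, -0.085], 'joint_velocities': [-0.0, -0.001, -0.001, 0.001, -0.001, -0.001], 'joint_efforts': [0.0, -50.612, -29.14, -0.0, 0.005, -0.0], 'position': [0.248, 0.491, 0.231], 'tcp_rot': [[-0.893, 0.451, -0.001], [0.451, 0.893, -0.001], [0.0, -0.001, -1.0]], 'contact_force': [0.222, -0.053, 0.754], 'torque': [-0.013, -0.007, 0.004], 'width': 0.086} -0.0187
side {'K': [[556.0995, 0.0, 306.3779], [0.0, 556.0995, 241.1614], [0.0, 0.0, 1.0]], 'dist': [-0.08, 0.0, 0.0, 0.0, 0.0], 'pose': [[0.9874, 0.1171, -0.1063, 0.4062], [-0.1569, 0.6399, -0.7523, -1.0039], [-0.02, 0.7595, 0.6502, 0.9806], [0.0, 0.0, 0.0, 1.0]]}
top {'K': [[576.9442, 0.0, 311.2473], [0.0, 576.9442, 230.0697], [0.0, 0.0, 1.0]], 'dist': [-0.1781, 0.0, 0.0, 0.0, 0.0], 'pose': [[0.0221, 0.9809, -0.1933, 0.204], [-0.9998, 0.0215, -0.0054, -0.0539], [-0.0011, 0.1934, 0.9811, 1.7572], [0.0, 0.0, 0.0, 1.0]]}
wrist {'K': [[384.5772, 0.0, 317.6142], [0.0, 384.5772, 238.6144], [0.0, 0.0, 1.0]], 'dist': [-0.042, 0.0, 0.0, 0.0, 0.0], 'mount': [[0.0009, 0.9576, 0.2881, 0.0746], [1.0, -0.0008, -0.0004, 0.0003], [-0.0002, 0.2881, -0.9576, -0.144], [0.0, 0.0, 0.0, 1.0]]}
```

View pics/side0.png

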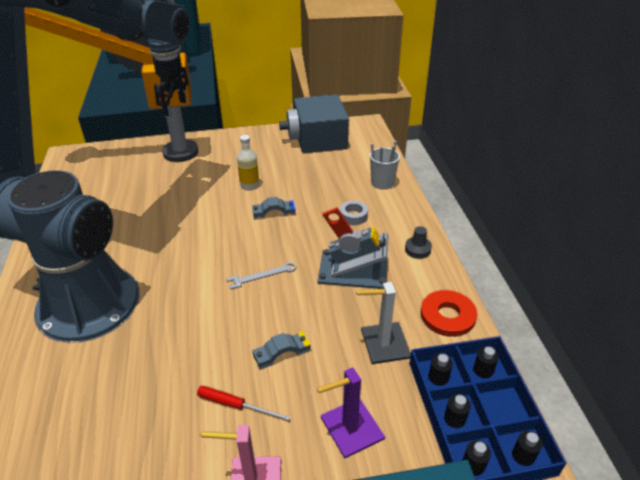

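View pics/top0.png

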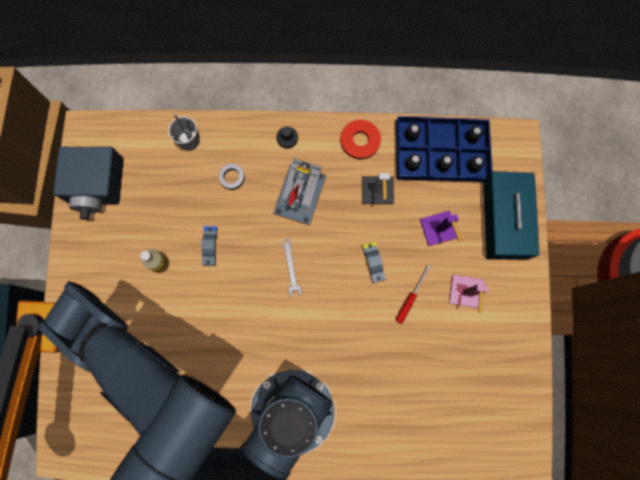

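View pics/wrist0.png

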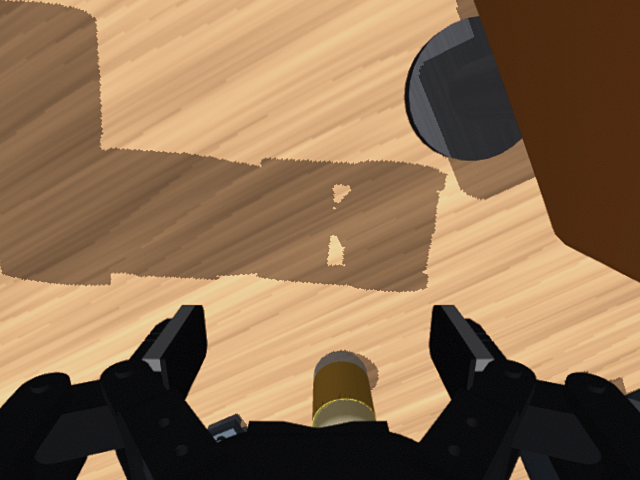

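Candidates, as pixels in side / top.
- **Peg stands:** grey stand with brass peg (387,320)/(378,188) is the one I want. Purple (350,410)/(440,227) and pink (250,455)/(467,292) are look-alikes.
- **Caps:** yellow mark (283,347)/(373,261) is the one I want. Blue (274,207)/(209,245) is a look-alike.
- **Red things:** gauge handle (338,222)/(294,197) is the one I want. The screwdriver (220,397)/(406,308) and the red ring (449,312)/(361,139) are not.

Next I'll check these choices in a close crop.

```bash
cat > h.py <<'E'
import numpy as np, cv2
from scipy.spatial.transform import Rotation as R
from station import robot, vision
P={n:vision.camera_params(n) for n in("side","top","wrist")}
def campose(n,s=None):
    if n!="wrist": return P[n]["pose"]
    T=np.eye(4);T[:3,:3]=s["tcp_rot"];T[:3,3]=s["position"];return T@P[n]["mount"]
def ray(n,px,s=None):
    p=P[n];u=cv2.undistortPoints(np.array([[px]],float),np.array(p["K"]),np.array(p["dist"]))[0,0]
    T=np.array(campose(n,s));d=T[:3,:3]@np.array([u[0],-u[1],-1.]);return T[:3,3],d/np.linalg.norm(d)
def proj(n,X,s=None):
    p=P[n];T=np.linalg.inv(np.array(campose(n,s)));X=np.atleast_2d(X);c=X@T[:3,:3].T+T[:3,3];c=c*[1,-1,-1]
    return cv2.projectPoints(c,np.zeros(3),np.zeros(3),np.array(p["K"]),np.array(p["dist"]))[0][:,0]
def onz(n,px,z,s=None):
    o,d=ray(n,px,s);return o+d*(z-o[2])/d[2]
def tri(obs): # list of (n,px,s)
    A=np.zeros((3,3));b=np.zeros(3);rs=[ray(*o) for o in obs]
    for o,d in rs:
        M=np.eye(3)-np.outer(d,d);A+=M;b+=M@o
    X=np.linalg.solve(A,b);return X,[1e3*np.linalg.norm((np.eye(3)-np.outer(d,d))@(X-o)) for o,d in rs]
def crop(im,x,y,w,h,k,name):
    c=cv2.resize(im[y:y+h,x:x+w],None,fx=k,fy=k,interpolation=cv2.INTER_CUBIC);cv2.imwrite("pics/"+name,c[:,:,::-1])
E
python3 - <<'E'
from h import *
a=cv2.imread("pics/side0.png")[:,:,::-1];b=cv2.imread("pics/top0.png")[:,:,::-1]
c1=cv2.resize(a[195:370,240:420],None,fx=4,fy=4,interpolation=cv2.INTER_CUBIC)
cv2.imwrite("pics/s1.png",c1[:600,:,::-1]);
c2=cv2.resize(b[150:285,260:400],None,fx=4.4,fy=4.4,interpolation=cv2.INTER_CUBIC)
cv2.imwrite("pics/t1.png",c2[:,:,::-1])
crop(a,245,320,80,60,8,"s2.png")
E
```

```text
(no output)
```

View pics/s1.png

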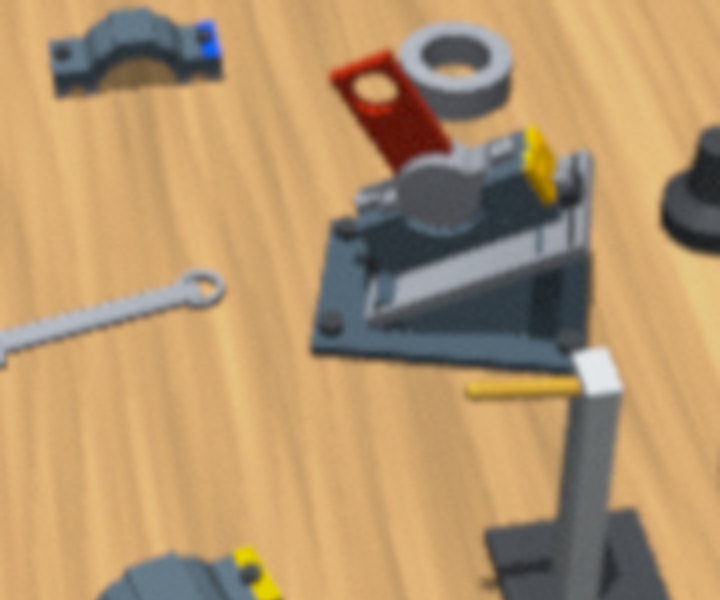

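View pics/t1.png

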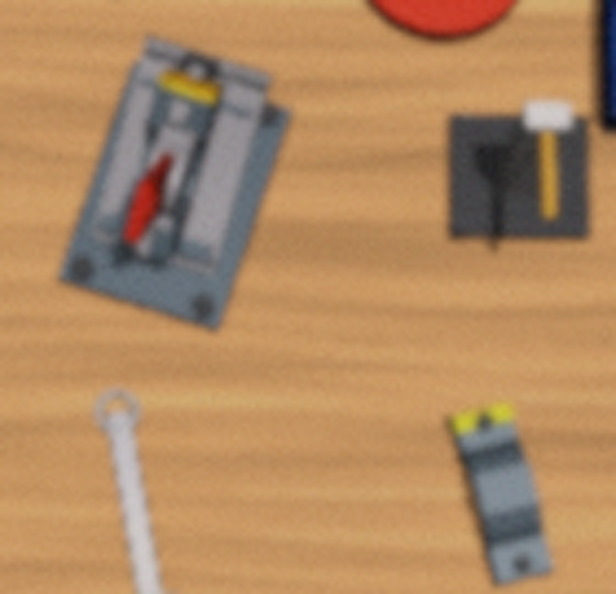

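```bash
python3 - <<'E'
from h import *
S=lambda u,v:("side",(240+u/4,195+v/4)); T=lambda u,v:("top",(260+u/4.4,150+v/4.4))
def pr(n,r): print(n,np.round(r[0]*1000,1),np.round(r[1],1))
pr("eye",tri([S(375,88),T(139,222)]))
pr("pegtip",tri([S(468,390),T(548,217)]))
pr("pegroot",tri([S(578,385),T(548,130)]))
for p in [(60,282),(216,330),(290,105)]: print("base",np.round(1e3*onz(*T(*p),0.006),1))
pr("yellowmark",tri([S(540,165),T(190,88)]))
for p in [(452,425),(513,407),(497,583),(550,570)]: print("cap",np.round(1e3*onz(*T(*p),0.014),1))
pr("capcrown",tri([S(175,570),T(500,493)]))
for p in [(205,245),(112,262)]: pass
print("bottle side",np.round(1e3*onz("side",(249,187),0),1), "cap",np.round(1e3*onz("top",(147,257),0.17),1))
E
```

```text
eye [609.7  12.7 165.1] [7.3 7.3]
pegtip [ 610.2 -250.5  178.5] [2. 2.]
pegroot [ 668.4 -251.5  173. ] [0.5 0.5]
base [597.1  74.    6. ]
base [564.8 -37.2   6. ]
base [730.9 -86.5   6. ]
yellowmark [710.5 -17.  116.8] [2.3 2.3]
cap [ 499.2 -203.2   14. ]
cap [ 512.9 -245.9   14. ]
cap [ 389.3 -235.1   14. ]
cap [ 399.  -271.9   14. ]
capcrown [ 454.  -232.8   48.5] [6.8 6.8]
bottle side [433.  415.4   0. ] cap [429.  416.6 170. ]
```

View pics/s2.png

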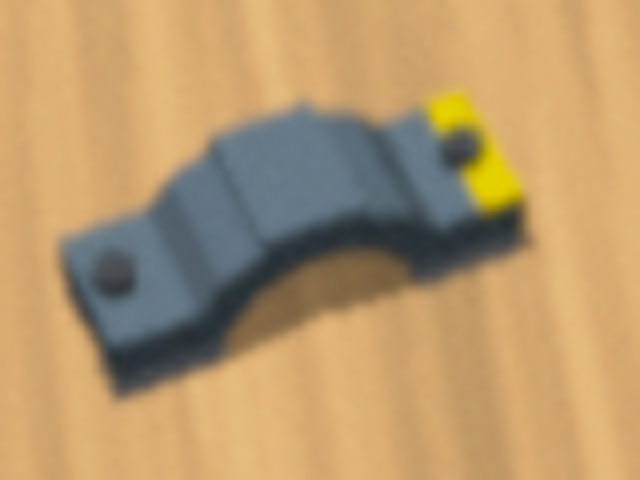

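```bash
cat >> h.py <<'E'
def cradleR(yaw,t=np.pi/6):
    c,s=np.cos(yaw),np.sin(yaw);cx=np.array([np.cos(t)*c,np.cos(t)*s,np.sin(t)]);cz=np.array([-np.sin(t)*c,-np.sin(t)*s,np.cos(t)])
    return np.stack([cx,np.cross(cz,cx),cz],1)
def toolR(y,z):
    y=np.array(y,float);z=np.array(z,float);z/=np.linalg.norm(z);y-=z*(y@z);y/=np.linalg.norm(y);return np.stack([np.cross(y,z),y,z],1)
def downR(phi): return toolR([np.cos(phi),np.sin(phi),0],[0,0,-1])
def go(p,Rt,s=None):
    s=s or robot.state();R0=np.array(s["tcp_rot"]);d=R0.T@(np.array(p)-s["position"])*100
    w=R.from_matrix(R0.T@Rt).as_rotvec();print("ROW %.2f %.2f %.2f  %.3f %.3f %.3f"%(*d,*w))
def grab(name,fn):
    s=robot.state();im=vision.grab_frame(name);cv2.imwrite("pics/"+fn,im[:,:,::-1])
    np.savez("pics/"+fn+".npz",rot=s["tcp_rot"],pos=s["position"]);return im,s
def load(fn):
    z=np.load("pics/"+fn+".npz");return cv2.imread("pics/"+fn)[:,:,::-1],{"tcp_rot":z["rot"],"position":z["pos"]}
E
python3 - <<'E'
from h import *
C=cradleR(np.radians(-16.3));eye=np.array([.613,.011,.166])
go(eye+.11*C[:,2],toolR(C[:,0],-C[:,2]))
E
```

```text
ROW -48.81 -27.36 -3.02  -0.437 -0.362 1.354
```

drive_tool --rows "-48.8 -27.4 -3 -0.437 -0.362 1.354 0;-48.8 -27.4 -3 -0.437 -0.362 1.354 0;-48.8 -27.4 -3 -0.437 -0.362 1.354 0;-48.8 -27.4 -3 -0.437 -0.362 1.354 0;-48.8 -27.4 -3 -0.437 -0.362 1.354 0;-48.8 -27.4 -3 -0.437 -0.362 1.354 0;-48.8 -27.4 -3 -0.437 -0.362 1.354 0;-48.8 -27.4 -3 -0.437 -0.362 1.354 0"

```text
t: 0.95
position: [0.4713, 0.1574, 0.253]
tcp_rot: [[0.04, 0.905, 0.423], [0.998, -0.014, -0.066], [-0.054, 0.425, -0.904]]
contact_force: [0.9, 0.8, -0.0]
width: 0.0854
```

```bash
python3 - <<'E'
from h import *
C=cradleR(np.radians(-16.3));eye=np.array([.613,.011,.166])
go(eye+.11*C[:,2],toolR(C[:,0],-C[:,2]));print(robot.state()["joints"])
E
```

```text
ROW -12.75 8.58 3.87  -0.077 -0.066 0.241
[ 0.33622354  0.07532583  2.01376634 -0.32512321  0.68298089  0.57971336]
```

drive_tool --rows "-12.7 8.6 3.9 -0.077 -0.066 0.241 0;-12.7 8.6 3.9 -0.077 -0.066 0.241 0;-12.7 8.6 3.9 -0.077 -0.066 0.241 0;-12.7 8.6 3.9 -0.077 -0.066 0.241 0;-12.7 8.6 3.9 -0.077 -0.066 0.241 0;-12.7 8.6 3.9 -0.077 -0.066 0.241 0"

```text
t: 1.55
position: [0.56, 0.0299, 0.2603]
tcp_rot: [[0.275, 0.834, 0.477], [0.961, -0.238, -0.139], [-0.002, 0.497, -0.868]]
contact_force: [-0.3, 0.5, -0.1]
width: 0.0853
```

```bash
python3 - <<'E'
from h import *
C=cradleR(np.radians(-16.3));eye=np.array([.613,.011,.166])
go(eye+.11*C[:,2],toolR(C[:,0],-C[:,2]))
grab("wrist","w1.png")
E
```

```text
ROW -0.33 0.15 -0.02  -0.003 -0.001 0.006
```

View pics/w1.png

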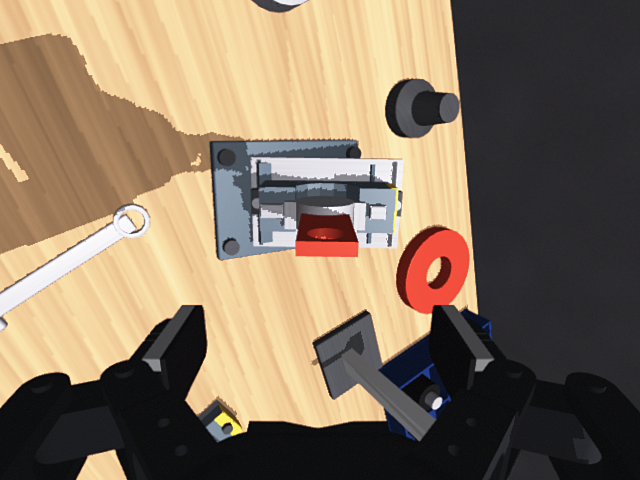

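```bash
python3 - <<'E'
from h import *
im,s=load("w1.png");crop(im,200,130,220,140,3.6,"w1c.png")
E
```

```text
(no output)
```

View pics/w1c.png

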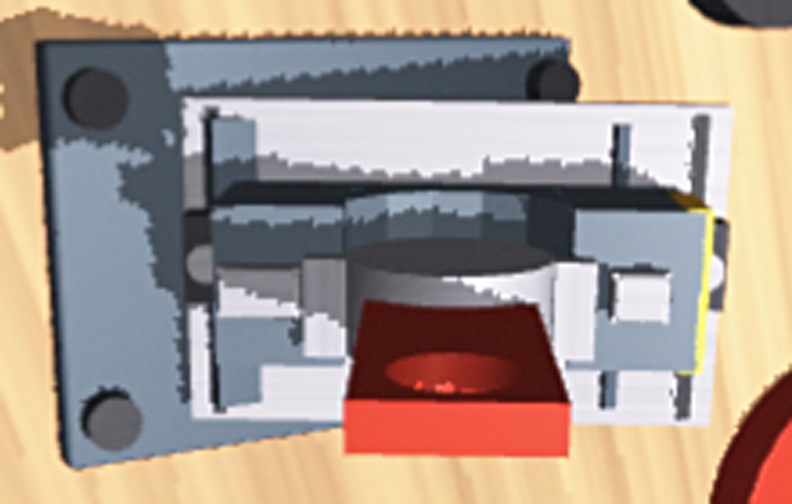

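```bash
cat >> h.py <<'E'
def onplane(n,px,O,nz,s=None):
    o,d=ray(n,px,s);return o+d*((O-o)@nz)/(d@nz)
E
python3 - <<'E'
from h import *
im,s=load("w1.png")
f=lambda u,v:(200+u/3.6,130+v/3.6)
for yaw in (-16.3,):
    C=cradleR(np.radians(yaw));O=np.array([.651,0,.1])
    for nm,h,pts in [("handletop",.1,[(345,402),(568,404),(568,457),(345,455)]),("housing",0,[(213,205),(712,208),(694,372),(345,205),(575,208)]),("shortT",.008,[(612,275),(668,272),(670,318),(614,320)]),("longT",.008,[(218,268),(302,270)]),("ears",.006,[(305,260),(303,355),(597,262),(596,360)])]:
        for p in pts:
            X=onplane("wrist",f(*p),O+h*C[:,2],C[:,2],s);print(nm,p,np.round(1e3*X,1),"cradle",np.round(1e3*C.T@(X-O),1))
E
```

```text
handletop (345, 402) [590.5  23.6 178.1] cradle [-17.    5.7 100. ]
handletop (568, 404) [622.9  14.1 197.6] cradle [ 22.    5.6 100. ]
handletop (568, 457) [620.4   4.6 197.8] cradle [ 22.4  -4.2 100. ]
handletop (345, 455) [587.7  14.2 178.1] cradle [-17.1  -4.1 100. ]
housing (213, 205) [612.4  36.3  72.8] cradle [-54.5  24.   -0. ]
housing (712, 208) [712.2   7.3 132.8] cradle [65.5 24.2 -0. ]
housing (694, 372) [699.2 -31.6 131.8] cradle [ 63.7 -16.8  -0. ]
housing (345, 205) [638.9  28.8  88.6] cradle [-22.7  24.2   0. ]
housing (575, 208) [684.8  15.  116.3] cradle [32.5 23.9 -0. ]
shortT (612, 275) [683.9   0.  127.5] cradle [41.1  9.3  8. ]
shortT (668, 272) [695.2  -2.4 134.1] cradle [54.4 10.1  8. ]
shortT (670, 318) [693.  -13.5 134.7] cradle [55.5 -1.1  8. ]
shortT (614, 320) [681.6 -10.8 128. ] cradle [42.1 -1.7  8. ]
longT (218, 268) [606.3  23.8  80.6] cradle [-52.6  10.3   8. ]
longT (302, 270) [622.8  18.6  90.6] cradle [-32.6   9.9   8. ]
ears (305, 260) [624.8  20.1  89.2] cradle [-32.   11.9   6. ]
ears (303, 355) [617.5  -2.3  88.7] cradle [-32.9 -11.6   6. ]
ears (597, 262) [682.8   3.2 124. ] cradle [37.6 12.   6. ]
ears (596, 360) [676.6 -20.3 124.4] cradle [ 38.4 -12.3   6. ]
```

```bash
python3 - <<'E'
from h import *
im,s0=load("w1.png")
f=lambda u,v:(200+u/3.6,130+v/3.6)
C=cradleR(np.radians(-16.3));O=np.array([.651,0,.1])
m=lambda pts,h:np.mean([onplane("wrist",f(*p),O+h*C[:,2],C[:,2],s0) for p in pts],0)
for i in range(4):
    H=m([(213,205),(712,208)],0)-20*1e-3*C[:,1]; O=O+C[:,2]*(.1-H[2])*C[2,2]*1.0
    S=m([(612,275),(668,272),(670,318),(614,320)],.008)
    print(np.round(H*1e3,1),"short",np.round(1e3*C.T@(S-H),1))
G=m([(345,402),(568,404),(568,457),(345,455)],.1)
print("gauge top",np.round(1e3*C.T@(G-H),1),G)
T=G-C[:,2]*(.100-.057)
print(T); go(T,toolR(C[:,0],-C[:,2]))
E
```

```text
[656.7   2.6 102.8] short [43.1 -0.5  5.6]
[657.8   1.9 100.7] short [43.2 -0.3  7.4]
[658.1   1.7 100.2] short [43.2 -0.2  7.8]
[658.2   1.7 100. ] short [43.2 -0.2  8. ]
gauge top [ -2.9  -3.9 100. ] [0.60666664 0.01264033 0.18514705]
[0.62730245 0.006606   0.14790796]
ROW -0.41 0.59 13.31  -0.003 -0.001 0.006
```

drive_tool --rows "-0.41 0.59 4 -0.003 -0.001 0.006 0;-0.41 0.59 8 -0.003 -0.001 0.006 0;-0.41 0.59 11 -0.003 -0.001 0.006 0;-0.41 0.59 13.3 -0.003 -0.001 0.006 0;-0.41 0.59 13.3 -0.003 -0.001 0.006 0;-0.41 0.59 13.3 -0.003 -0.001 0.006 0"

```text
t: 2.2
position: [0.6275, 0.0066, 0.1487]
tcp_rot: [[0.28, 0.831, 0.48], [0.96, -0.242, -0.14], [-0.0, 0.5, -0.866]]
contact_force: [-0.4, 0.4, 0.4]
width: 0.0852
```

drive_tool --rows "0 0 0 0 0 0 255;0 0 0 0 0 0 255;0 0 0 0 0 0 255;0 0 0 0 0 0 255;0 0 0 0 0 0 255;0 0 0 0 0 0 255;0 0 0 0 0 0 255" --force 70

```text
t: 2.9
position: [0.6276, 0.0058, 0.1491]
tcp_rot: [[0.281, 0.831, 0.481], [0.96, -0.243, -0.141], [0.0, 0.501, -0.865]]
contact_force: [-8.0, 2.4, 8.3]
width: 0.039
```

```bash
python3 - <<'E'
from h import *
C=cradleR(np.radians(-16.3))
go([0.6273,.0066,.1479],toolR(C[:,0],-C[:,2]))
im,s=grab("wrist","w2.png");print(s["width"],s["contact_force"],s["torque"])
E
```

```text
ROW 0.07 -0.11 0.07  0.001 0.000 -0.000
0.039048762788612405 [-8.02262142  2.44032131  8.31990401] [0.28212084 0.52848931 0.00100153]
```

View pics/w2.png

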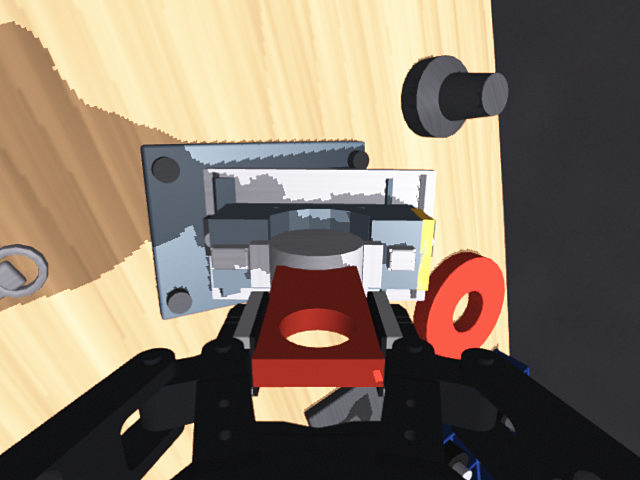

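drive_tool --rows "0 0 -1 0 0 0 255;0 0 -3 0 0 0 255;0 0 -6 0 0 0 255;0 0 -10 0 0 0 255;0 0 -10 0 0 0 255"

```text
t: 3.45
position: [0.5795, 0.0202, 0.2392]
tcp_rot: [[0.281, 0.828, 0.485], [0.96, -0.243, -0.14], [0.002, 0.505, -0.863]]
contact_force: [0.6, -0.1, -4.0]
width: 0.0387
```

```bash
python3 - <<'E'
from h import *
s2=load("w2.png")[1];C=cradleR(np.radians(-16.3))
e=np.array([0.60666664,0.01264033,0.18514705])-.02*C[:,2]
et=np.array(s2["tcp_rot"]).T@(e-s2["position"]);print("eye in tool",et*1e3)
et[:2]*=[.5,0]
Rt=downR(np.radians(-90)); tgt=np.array([.570,-.251,.180])
p=tgt-Rt@et; print(p); go(p,Rt); s=robot.state();print(s["width"],s["contact_force"])
E
```

```text
eye in tool [  0.70810155  -1.05341978 -22.26674629]
[ 0.56964595 -0.251       0.15773325]
ROW -26.32 1.67 10.36  0.452 -0.341 1.254
0.03867013753193 [ 0.60935064 -0.08272078 -4.01829547]
```

drive_tool --rows "-26.3 4.7 5.2 0.452 -0.341 1.254 255;-26.3 4.7 5.2 0.452 -0.341 1.254 255;-26.3 4.7 5.2 0.452 -0.341 1.254 255;-26.3 4.7 5.2 0.452 -0.341 1.254 255;-26.3 4.7 5.2 0.452 -0.341 1.254 255;-26.3 4.7 5.2 0.452 -0.341 1.254 255;-26.3 1.7 10.4 0.452 -0.341 1.254 255;-26.3 1.7 10.4 0.452 -0.341 1.254 255"

```text
t: 4.25
position: [0.5673, -0.2513, 0.1476]
tcp_rot: [[0.988, 0.151, 0.034], [0.153, -0.987, -0.049], [0.026, 0.054, -0.998]]
contact_force: [-0.8, 1.6, -4.5]
width: 0.0389
```

```bash
python3 - <<'E'
from h import *
s=robot.state();Rt=downR(np.radians(-90));go([.5696,-.251,.1577],Rt);print(s["width"],s["contact_force"],s["position"],s["joints"])
E
```

```text
ROW 0.25 0.06 -1.01  0.052 -0.030 0.153
0.03890806338053334 [-0.84866227  1.61647037 -4.45713936] [ 0.56734576 -0.25127775  0.14756349] [-0.47994778  0.54604351  1.57366923 -0.03400485  0.96939545  0.95642804]
```

drive_tool --rows "0 0 0 0.052 -0.03 0.153 255;0 0 0 0.052 -0.03 0.153 255;0 0 0 0.052 -0.03 0.153 255"

```text
t: 4.55
position: [0.57, -0.2518, 0.1528]
tcp_rot: [[1.0, 0.01, 0.009], [0.01, -1.0, -0.006], [0.009, 0.006, -1.0]]
contact_force: [-0.0, 0.5, -2.8]
width: 0.0391
```

```bash
python3 - <<'E'
from h import *
s=robot.state();Rt=downR(np.radians(-90));go([.5696,-.251,.1577],Rt);print(s["width"],s["contact_force"],s["position"])
for n in("wrist","side","top"): grab(n,n[0]+"3.png")
im,_=load("s3.png");crop(im,290,200,150,120,5,"s3c.png")
im,_=load("t3.png");crop(im,330,140,110,80,7,"t3c.png")
E
```

```text
ROW -0.03 -0.08 -0.49  0.006 -0.009 0.010
0.03910124315670895 [-0.03958728  0.50281267 -2.77648514] [ 0.56999261 -0.25178131  0.15276741]
```

View pics/w3.png

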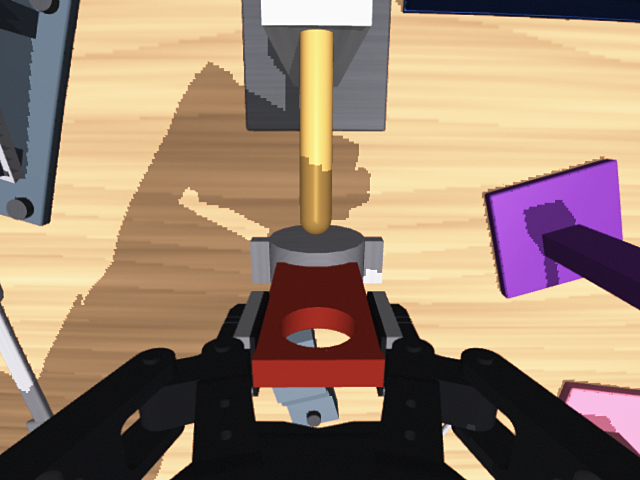

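View pics/s3c.png

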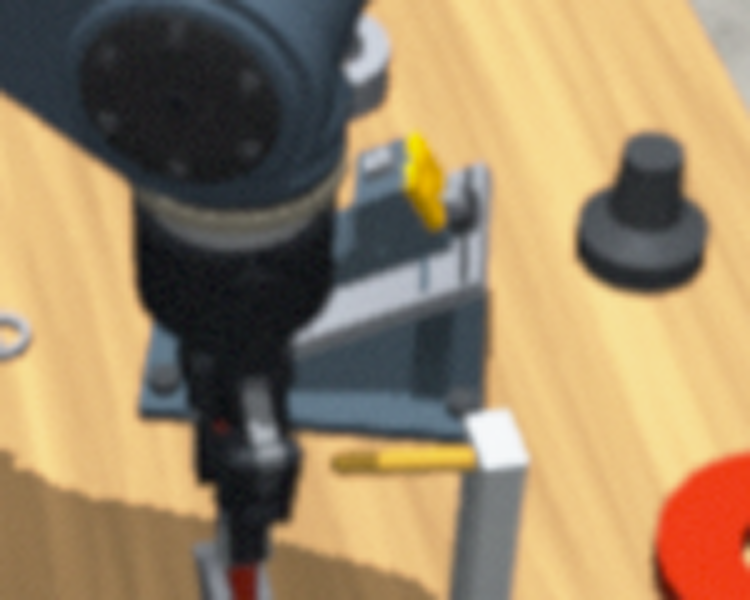

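View pics/t3c.png

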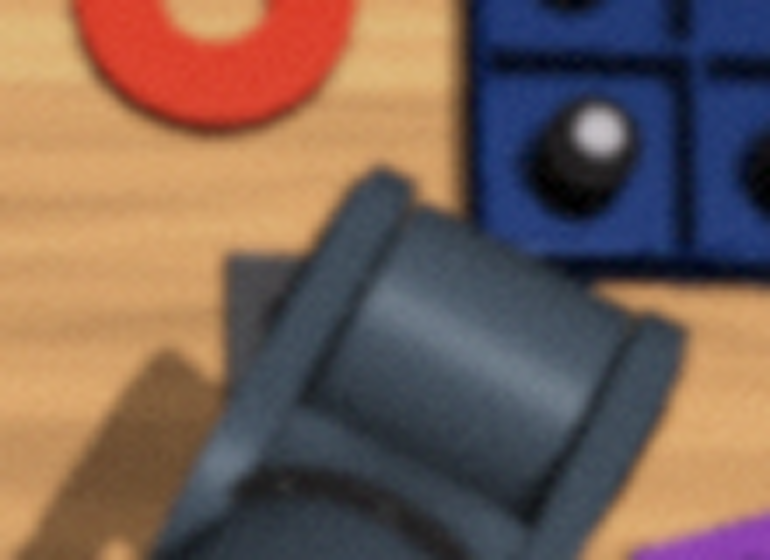

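```bash
python3 - <<'E'
from h import *
im,s=load("w3.png")
print("tip",onz("wrist",(315,229),.1784,s)*1e3,"root",onz("wrist",(316.5,30),.171,s)*1e3)
# eye via handle top face: corners rows 360-387
R0=s["tcp_rot"]
for px in [(252,360),(385,360),(385,387),(252,387)]:
    X=onz("wrist",px,s["position"][2]+.0423,s);print(px,np.round(1e3*X,1))
print(1e3*onz("wrist",(318.5,326),s["position"][2]+.0223,s), np.round(1e3*s["position"],1))
s=robot.state();print(s["position"])
E
```

```text
tip [ 610.17084948 -249.72985456  178.4       ] root [ 669.77275817 -249.61664045  171.        ]
(252, 360) [ 572.8 -230.7  195.1]
(385, 360) [ 573.1 -271.7  195.1]
(385, 387) [ 563.2 -272.3  195.1]
(252, 387) [ 562.9 -230.3  195.1]
[ 573.52275276 -251.30229855  175.0674094 ] [ 570.  -251.8  152.8]
[ 0.56999126 -0.25136748  0.15355247]
```

drive_tool --rows "0 -0.1 -0.2 0.003 -0.009 0.01 255;2.5 -0.1 -0.2 0.003 -0.009 0.01 255;4 -0.1 -0.15 0.003 -0.009 0.01 255;5 -0.1 0 0.003 -0.009 0.01 255;6 -0.1 0.1 0.003 -0.009 0.01 255;6.9 -0.1 0.2 0.003 -0.009 0.01 255;6.9 -0.1 0.2 0.003 -0.009 0.01 255"

```text
t: 5.4
position: [0.6397, -0.25, 0.1517]
tcp_rot: [[1.0, -0.002, 0.0], [-0.002, -1.0, -0.002], [0.0, 0.002, -1.0]]
contact_force: [-1.3, 0.6, -4.4]
width: 0.0387
```

```bash
python3 - <<'E'
from h import *
s=robot.state();print(s["width"],s["contact_force"],s["position"])
grab("wrist","w4.png")
E
```

```text
0.03868752534149615 [-1.29968337  0.55100853 -4.37822838] [ 0.63972966 -0.24995021  0.15165442]
```

View pics/w4.png

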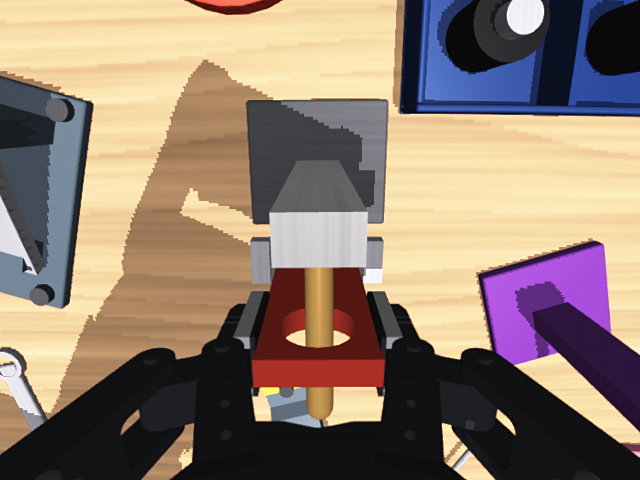

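drive_tool --rows "0 0 0.3 0 0 0 255;0 0 0.5 0 0 0 255;0 0 0.6 0 0 0 255;0 0 0.7 0 0 0 255;0 0 0.7 0 0 0 255"

```text
t: 5.95
position: [0.639, -0.2501, 0.1448]
tcp_rot: [[1.0, -0.003, -0.0], [-0.003, -1.0, -0.002], [-0.0, 0.002, -1.0]]
contact_force: [-0.4, 0.6, -3.2]
width: 0.0388
```

drive_tool --rows "0 0 0.1 0 0 0 255;0 0 0.15 0 0 0 255;0 0 0.2 0 0 0 255;0 0 0.2 0 0 0 255"

```text
t: 6.35
position: [0.6391, -0.2501, 0.1431]
tcp_rot: [[1.0, -0.003, 0.0], [-0.003, -1.0, -0.002], [0.0, 0.002, -1.0]]
contact_force: [0.2, -0.5, -2.1]
width: 0.039
```

drive_tool --rows "0 0 0.1 0 0 0 255;0 0 0.15 0 0 0 255;0 0 0.2 0 0 0 255;0 0 0.2 0 0 0 255"

```text
t: 6.75
position: [0.6394, -0.2503, 0.1426]
tcp_rot: [[1.0, -0.003, 0.001], [-0.003, -1.0, -0.003], [0.001, 0.003, -1.0]]
contact_force: [-5.4, 2.3, 8.6]
width: 0.0388
```

drive_tool --rows "0 0 -0.1 0 0 0 150;0 0 -0.1 0 0 0 120;0 0 -0.1 0 0 0 60;0 0 -0.1 0 0 0 0;0 0 -0.1 0 0 0 0;0 0 -0.1 0 0 0 0"

```text
t: 7.35
position: [0.6391, -0.2501, 0.1418]
tcp_rot: [[1.0, -0.003, -0.0], [-0.003, -1.0, -0.002], [-0.0, 0.002, -1.0]]
contact_force: [0.1, 0.3, -0.3]
width: 0.0853
```

```bash
python3 - <<'E'
from h import *
s=robot.state();print(s["width"],s["contact_force"],s["position"])
grab("wrist","w5.png")
E
```

```text
0.08525373488207283 [ 0.07472105  0.2553455  -0.2684327 ] [ 0.63910549 -0.25011291  0.14183354]
```

View pics/w5.png

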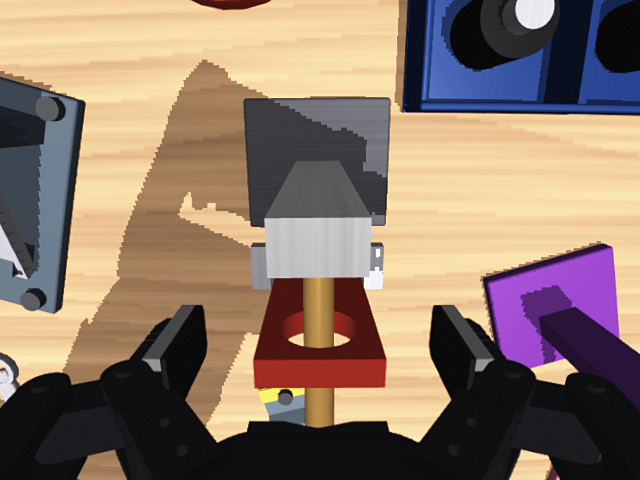

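```bash
python3 - <<'E'
from h import *
go([.45,-.24,.165],downR(np.radians(-75.5)))
E
```

```text
ROW -18.91 -0.95 -2.32  0.002 0.000 -0.256
```

drive_tool --rows "0 0 -4 0 0 0 0;0 0 -9 0 0 0 0;0 0 -12 0 0 0 0;-5 0 -12 0 0 0 0;-10 -0.9 -10 0 0 -0.15 0;-15 -0.9 -6 0 0 -0.256 0;-18.9 -0.9 -2.3 0 0 -0.256 0;-18.9 -0.9 -2.3 0 0 -0.256 0"

```text
t: 8.2
position: [0.4465, -0.2395, 0.1628]
tcp_rot: [[0.968, 0.25, -0.003], [0.25, -0.968, -0.0], [-0.003, -0.001, -1.0]]
contact_force: [0.9, -0.1, 0.1]
width: 0.0852
```

drive_tool --rows "0 0 0 0 0 0 0;0 0 0 0 0 0 0"

```text
t: 8.4
position: [0.4511, -0.241, 0.1658]
tcp_rot: [[0.968, 0.25, 0.001], [0.25, -0.968, -0.003], [0.001, 0.003, -1.0]]
contact_force: [-0.1, 0.0, 0.3]
width: 0.0857
```

```bash
python3 - <<'E'
from h import *
im,s=grab("wrist","w6.png");print(s["position"],s["tcp_rot"])
im,_=grab("side","s6.png");crop(im,330,260,90,110,5,"s6c.png")
E
```

```text
[ 0.45105986 -0.24099259  0.16578648] [[ 9.68225394e-01  2.50075777e-01  1.30094717e-03]
 [ 2.50078566e-01 -9.68221337e-01 -2.85546761e-03]
 [ 5.45521523e-04  3.09007525e-03 -9.99995077e-01]]
```

View pics/w6.png

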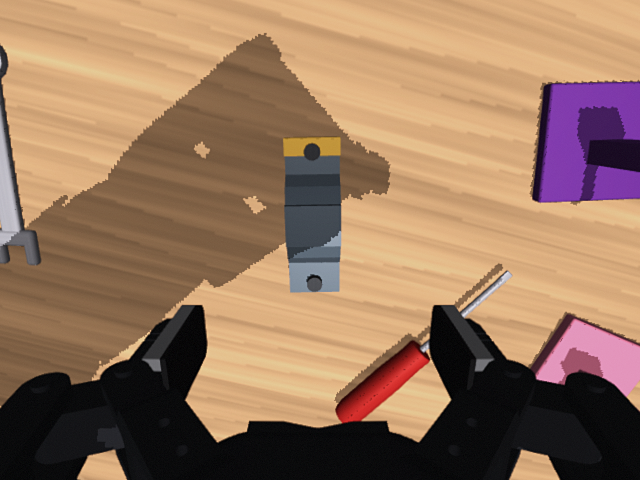

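View pics/s6c.png

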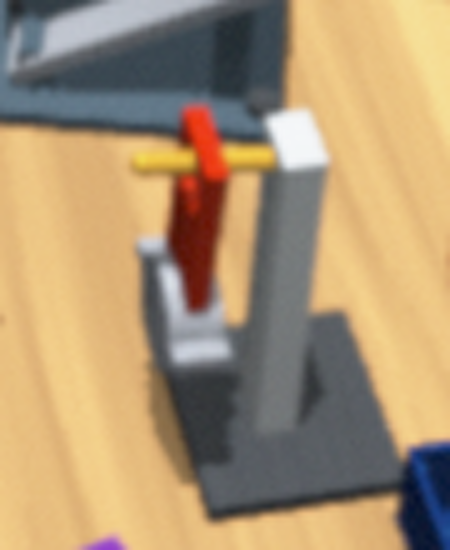

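```bash
python3 - <<'E'
from h import *
im,s=load("w6.png");crop(im,260,120,110,185,3.2,"w6c.png")
E
```

View pics/w6c.png

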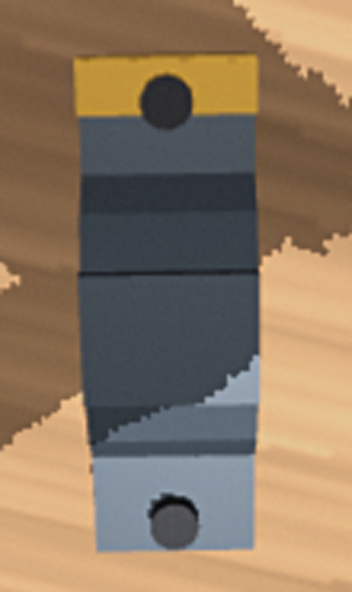

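```bash
python3 - <<'E'
from h import *
im,s=load("w6.png");f=lambda u,v:(260+u/3.2,120+v/3.2)
for h in (.01,.014,.018,.022):
    A,B,Cc,D=[onz("wrist",f(*p),h,s) for p in [(75,58),(258,55),(97,551),(254,549)]]
    m1=(A+B)/2;m2=(Cc+D)/2;d=m1-m2;print(h,np.linalg.norm(A-B),np.linalg.norm(Cc-D),np.linalg.norm(d),(m1+m2)/2,np.degrees(np.arctan2(d[1],d[0])), np.degrees(np.arctan2(*(A-B)[1::-1])),np.degrees(np.arctan2(*(Cc-D)[1::-1])))
K=[onz("wrist",f(*p),.044,s) for p in [(79,273),(259,271),(88,405),(258,405)]];print(np.round(K,4))
print((K[0]+K[1])/2,(K[2]+K[3])/2,np.linalg.norm(K[0]-K[1]))
E
```

```text
0.01 0.04329238209503354 0.04177959459450832 0.12726586269428933 [ 0.44878515 -0.23763954  0.01      ] 15.376763227802208 105.42765522772184 105.29056594975486
0.014 0.04271487543854824 0.04122226804383201 0.1255681764203402 [ 0.4497602  -0.23742473  0.014     ] 15.376763227802208 105.42765522772186 105.29056594975484
0.018 0.042137368782062916 0.040664941493155714 0.12387049014639112 [ 0.45073526 -0.23720993  0.018     ] 15.3767632278022 105.42765522772189 105.29056594975486
0.022 0.041559862125577586 0.04010761494247939 0.12217280387244216 [ 0.45171031 -0.23699513  0.022     ] 15.376763227802192 105.42765522772174 105.2905659497549
[[ 0.4618 -0.2137  0.044 ]
 [ 0.4721 -0.2519  0.044 ]
 [ 0.4325 -0.2226  0.044 ]
 [ 0.4422 -0.26    0.044 ]]
[ 0.46697059 -0.23277107  0.044     ] [ 0.43738099 -0.24127287  0.044     ] 0.03961144931410272
```

```bash
python3 - <<'E'
from h import *
go([.452,-.237,.016],downR(np.radians(15.38-90)))
E
```

```text
ROW 0.11 -0.44 15.00  0.004 -0.001 -0.015
```

drive_tool --rows "0.1 -0.44 5 0.004 -0.001 -0.015 0;0.1 -0.44 10 0.004 -0.001 -0.015 0;0.1 -0.44 13 0.004 -0.001 -0.015 0;0.1 -0.44 14.5 0.004 -0.001 -0.015 0;0.1 -0.44 15 0.004 -0.001 -0.015 0;0.1 -0.44 15 0.004 -0.001 -0.015 0;0.1 -0.44 15 0.004 -0.001 -0.015 0"

```text
t: 9.2
position: [0.451, -0.2367, 0.016]
tcp_rot: [[0.964, 0.265, -0.0], [0.265, -0.964, 0.0], [-0.0, -0.0, -1.0]]
contact_force: [0.1, 0.4, 0.4]
width: 0.0857
```

drive_tool --rows "0 0 0 0 0 0 255;0 0 0 0 0 0 255;0 0 0 0 0 0 255;0 0 0 0 0 0 255;0 0 0 0 0 0 255;0 0 0 0 0 0 255;0 0 0 0 0 0 255" --force 80

```text
t: 9.9
position: [0.4504, -0.2367, 0.0158]
tcp_rot: [[0.964, 0.265, -0.001], [0.265, -0.964, 0.001], [-0.001, -0.001, -1.0]]
contact_force: [-2.1, 0.2, 8.5]
width: 0.0391
```

```bash
python3 - <<'E'
from h import *
im,s=grab("wrist","w7.png");print(s["position"],s["tcp_rot"],s["contact_force"],s["width"])
E
```

```text
[ 0.45044472 -0.2367276   0.01575544] [[ 9.64264134e-01  2.64941415e-01 -8.51970186e-04]
 [ 2.64942009e-01 -9.64264108e-01  6.80433066e-04]
 [-6.41249372e-04 -8.81839894e-04 -9.99999406e-01]] [-2.09369217  0.24239362  8.50270004] 0.03908281525150008
```

View pics/w7.png

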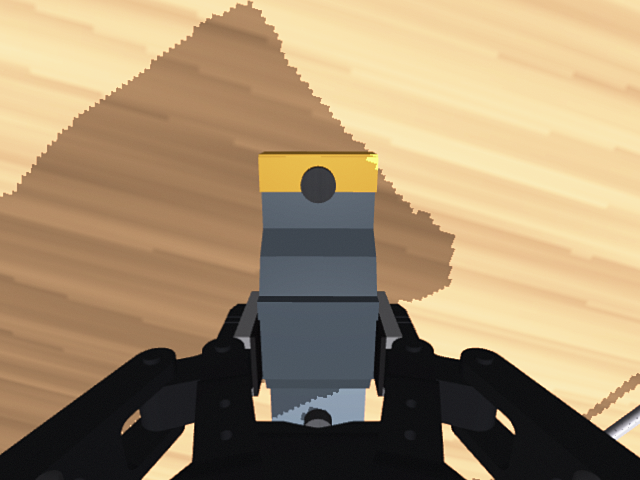

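```bash
python3 - <<'E'
from h import *
im,s=load("w7.png");Rt=np.array(s["tcp_rot"])
def t(px,z):
    X=onz("wrist",px,z,s);return np.round(1e3*Rt.T@(X-s["position"]),1)
print("crown edge",t((259,298),.044),t((376,298),.044))
g=im.astype(float).mean(2)
print("rows",[int(v) for v in g[285:310,318]]);print([im[r,318].tolist() for r in range(148,160)])
print("yellow edge",[ (h,t((259,155),h),t((377,155),h)) for h in(.018,.02,.022)])
H=np.array([.6582,.0017,.1]);C=cradleR(np.radians(-16.3));
RT=toolR(-C[:,1],-C[:,2]); ct=np.array([.0015,0,.0158]) # cap underside centre in tool
p=H+.075*C[:,2]-RT@ct; print(p); go(p,RT); go(p+[-.1,-.12,.12],RT)
E
```

```text
crown edge [ 17.7 -20.2 -28.2] [ 17.8  18.5 -28.3]
rows [100, 103, 101, 101, 101, 102, 103, 102, 103, 104, 105, 47, 37, 40, 40, 39, 38, 76, 91, 88, 89, 89, 90, 88, 91]
[[163, 126, 91], [166, 129, 93], [166, 128, 94], [134, 100, 59], [103, 75, 27], [104, 75, 25], [193, 146, 56], [236, 188, 78], [233, 190, 77], [233, 189, 78], [232, 188, 78], [232, 188, 77]]
yellow edge [(0.018, array([ 62.1, -22.1,  -2.3]), array([62.1, 20.6, -2.3])), (0.02, array([ 62.2, -21.8,  -4.3]), array([62.3, 20.3, -4.3])), (0.022, array([ 62.4, -21.5,  -6.3]), array([62.4, 20. , -6.3]))]
[0.61337802 0.01480687 0.17788511]
ROW 22.36 -19.95 -16.21  -0.145 0.511 0.540
ROW 9.53 -11.04 -28.21  -0.145 0.511 0.540
```

drive_tool --rows "0 0 -4 0 0 0 255;0 0 -9 0 0 0 255;0 0 -14 0 0 0 255;4 -4 -18 -0.07 0.25 0.27 255;7 -8 -22 -0.145 0.511 0.540 255;9.5 -11 -26 -0.145 0.511 0.540 255;12.5 -14 -26 -0.145 0.511 0.540 255;16 -17 -24 -0.145 0.511 0.540 255"

```text
t: 10.75
position: [0.5372, -0.0691, 0.262]
tcp_rot: [[0.869, -0.231, 0.437], [-0.198, -0.973, -0.121], [0.453, 0.018, -0.891]]
contact_force: [-0.4, -1.4, -4.8]
width: 0.039
```

```bash
python3 - <<'E'
from h import *
H=np.array([.6582,.0017,.1]);C=cradleR(np.radians(-16.3));
RT=toolR(-C[:,1],-C[:,2]); ct=np.array([.002,0,.0158])
p=H+.065*C[:,2]-RT@ct; print(p); go(p,RT);s=robot.state();print(s["width"],s["contact_force"],s["joints"])
E
```

```text
[0.61776143 0.01352506 0.16897485]
ROW 1.16 -10.07 10.82  -0.008 0.053 0.054
0.03903638986401106 [-0.35427925 -1.44284137 -4.83338692] [-0.19801105  0.11363417  1.95472722 -0.05672207  0.60458837  1.64030354]
```

drive_tool --rows "1.2 -5 5 -0.008 0.053 0.054 255;1.2 -8 8 -0.008 0.053 0.054 255;1.2 -10.1 10.5 -0.008 0.053 0.054 255;1.2 -10.1 10.8 -0.008 0.053 0.054 255;1.2 -10.1 10.8 -0.008 0.053 0.054 255;1.2 -10.1 10.8 -0.008 0.053 0.054 255"

```text
t: 11.35
position: [0.6161, 0.0118, 0.1663]
tcp_rot: [[0.836, -0.278, 0.473], [-0.241, -0.961, -0.139], [0.493, 0.003, -0.87]]
contact_force: [-0.8, -0.9, -3.5]
width: 0.0386
```

```bash
python3 - <<'E'
from h import *
H=np.array([.6582,.0017,.1]);C=cradleR(np.radians(-16.3));
RT=toolR(-C[:,1],-C[:,2]); ct=np.array([.002,0,.0158])
p=H+.065*C[:,2]-RT@ct; print(p); go(p,RT)
im,s=grab("wrist","w8.png");crop(im,220,70,200,150,4,"w8c.png")
E
```

```text
[0.61776143 0.01352506 0.16897485]
ROW 0.23 -0.21 -0.18  0.001 0.008 0.004
```

View pics/w8.png

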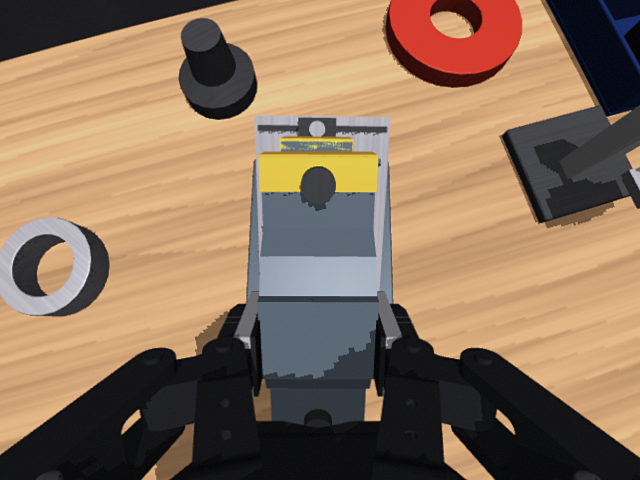

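View pics/w8c.png

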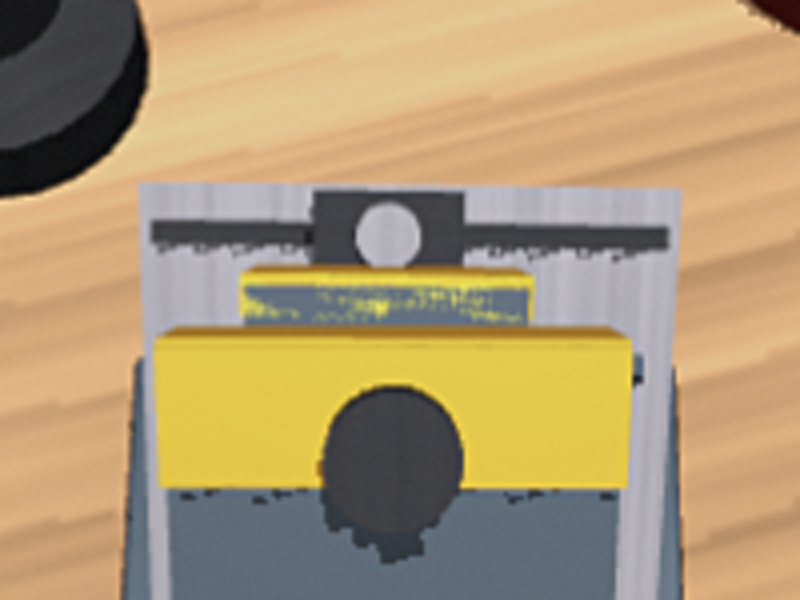

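```bash
cat >> h.py <<'E'
H=np.array([.6582,.0017,.1]);C=cradleR(np.radians(-16.3));RT=toolR(-C[:,1],-C[:,2])
def toolpt(px,zt):
    p=P["wrist"];u=cv2.undistortPoints(np.array([[px]],float),np.array(p["K"]),np.array(p["dist"]))[0,0]
    M=np.array(p["mount"]);d=M[:3,:3]@np.array([u[0],-u[1],-1.]);o=M[:3,3];return 1e3*(o+d*(zt-o[2])/d[2])
E
python3 - <<'E'
from h import *
im,s0=load("w8.png");s=robot.state();print(np.round(1e3*(np.array(s["position"])-s0["position"]),2))
Rt=np.array(s0["tcp_rot"]);hz=(Rt.T@(H-s0["position"]))[2];print("split plane tool z",hz, "H in tool",1e3*Rt.T@(H-s0["position"]))
f=lambda u,v:(220+u/4,70+v/4)
for zt in (hz-.002,hz,hz+.002):
  print("housing",[np.round(toolpt(f(*p),zt),1) for p in [(241,270),(533,270)]])
for zt in (-.0042,-.006): print("cap",[np.round(toolpt(f(*p),zt),1) for p in [(155,338),(632,338)]])
go(H+.025*C[:,2]-RT@np.array([.002,0,.0158]),RT)
E
```

```text
[ 0.21 -0.19  0.59]
split plane tool z 0.07897787375529401 H in tool [ 4.9444373  -2.21882792 78.97787376]
housing [array([ 65.6, -21.5,  77. ]), array([65.6, 19.3, 77. ])]
housing [array([ 65.5, -21.7,  79. ]), array([65.6, 19.5, 79. ])]
housing [array([ 65.5, -21.8,  81. ]), array([65.5, 19.6, 81. ])]
cap [array([ 62.8, -21.6,  -4.2]), array([62.8, 21.1, -4.2])]
cap [array([ 62.9, -21.3,  -6. ]), array([63. , 20.8, -6. ])]
ROW 0.21 -0.23 3.86  0.001 0.006 0.003
```

drive_tool --rows "0.28 -0.1 1.5 0.001 0.006 0.003 255;0.28 -0.1 3 0.001 0.006 0.003 255;0.28 -0.1 3.9 0.001 0.006 0.003 255;0.28 -0.1 3.9 0.001 0.006 0.003 255;0.28 -0.1 3.9 0.001 0.006 0.003 255"

```text
t: 11.9
position: [0.6375, 0.0068, 0.134]
tcp_rot: [[0.832, -0.28, 0.479], [-0.243, -0.96, -0.14], [0.499, 0.0, -0.866]]
contact_force: [0.1, 0.2, -4.3]
width: 0.039
```

```bash
python3 - <<'E'
from h import *
go(H+.025*C[:,2]-RT@np.array([.002,0,.0158]),RT)
im,s=grab("wrist","w9.png");crop(im,220,70,200,150,4,"w9c.png");print(s["contact_force"],s["torque"])
E
```

```text
ROW -0.05 -0.09 -0.07  -0.000 0.001 0.001
[ 0.12047588  0.21583107 -4.31285136] [ 0.19074188  0.56379806 -0.02578203]
```

View pics/w9c.png

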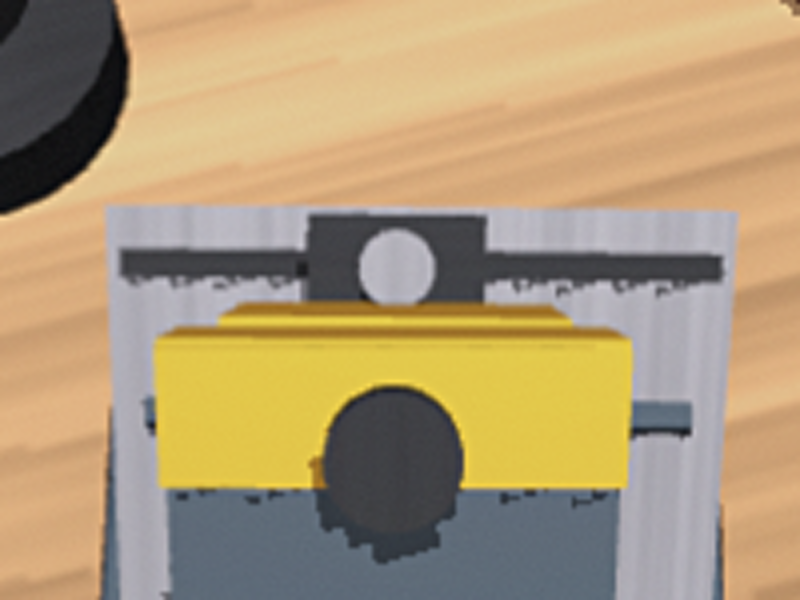

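```bash
python3 - <<'E'
from h import *
im,s0=load("w9.png");Rt=np.array(s0["tcp_rot"]);h=Rt.T@(H-s0["position"]);print(1e3*h)
f=lambda u,v:(220+u/4,70+v/4)
def hue(r): 
    row=cv2.cvtColor(im[r:r+1],cv2.COLOR_RGB2HSV)[0];m=(row[:,0]>20)&(row[:,0]<32)&(row[:,1]>180)&(row[:,2]>150);i=np.where(m)[0];return r,(i.min(),i.max(),len(i)) if len(i) else None
for r in range(145,165): print(hue(r), im[r,270].tolist())
print([np.round(toolpt(f(*p),h[2]),1) for p in [(218,322),(575,322)]])
E
```

```text
[ 1.5232427  -0.86320833 40.07279282]
(145, None) [183, 180, 189]
(146, None) [184, 181, 191]
(147, None) [185, 183, 192]
(148, (np.int64(282), np.int64(290), 2)) [183, 183, 191]
(149, (np.int64(276), np.int64(360), 18)) [184, 182, 193]
(150, None) [184, 183, 196]
(151, (np.int64(276), np.int64(362), 4)) [171, 153, 131]
(152, None) [160, 119, 50]
(153, None) [158, 113, 35]
(154, (np.int64(262), np.int64(374), 88)) [199, 166, 59]
(155, (np.int64(376), np.int64(376), 1)) [225, 198, 73]
(156, None) [219, 190, 70]
(157, None) [222, 194, 71]
(158, None) [227, 199, 74]
(159, None) [227, 199, 74]
(160, None) [226, 199, 74]
(161, None) [227, 201, 76]
(162, None) [227, 199, 74]
(163, None) [227, 201, 75]
(164, None) [227, 200, 74]
[array([ 61.1, -20.8,  40.1]), array([61.1, 21.1, 40.1])]
```

drive_tool --rows "-0.08 0.03 0.6 0 0.001 0.001 255;-0.08 0.03 1.2 0 0.001 0.001 255;-0.08 0.03 1.4 0 0.001 0.001 255;-0.08 0.03 1.5 0 0.001 0.001 255;-0.08 0.03 1.6 0 0.001 0.001 255;-0.08 0.03 1.7 0 0.001 0.001 255;-0.08 0.03 1.7 0 0.001 0.001 255"

```text
t: 12.65
position: [0.645, 0.0047, 0.118]
tcp_rot: [[0.832, -0.28, 0.48], [-0.243, -0.96, -0.14], [0.5, -0.0, -0.866]]
contact_force: [0.1, 0.7, -4.2]
width: 0.0385
```

```bash
cat > st.py <<'E'
from h import *
s=robot.state();Rt=np.array(s["tcp_rot"]);h=1e3*Rt.T@(H-s["position"])
print("H in tool",np.round(h,1),"gap",round(h[2]-15.8,1),"F tool",np.round(Rt.T@s["contact_force"],1),"M",np.round(Rt.T@s["torque"],2),s["width"],s["t"])
E
python3 st.py
```

```text
H in tool [ 2.8 -0.8 22.4] gap 6.6 F tool [-2.2 -0.7  3.6] M [-0.06 -0.66 -0.02] 0.03845277041770585 12.65
```

drive_tool --rows "0 0 0.1 0 0 0 255;0 0 0.2 0 0 0 255;0 0 0.2 0 0 0 255"

```text
t: 12.95
position: [0.6459, 0.0044, 0.1163]
tcp_rot: [[0.832, -0.28, 0.48], [-0.243, -0.96, -0.14], [0.5, -0.0, -0.866]]
contact_force: [-0.1, 0.0, -5.3]
width: 0.039
```

```bash
python3 st.py
```

```text
H in tool [ 2.8 -0.8 20.4] gap 4.6 F tool [-2.7  0.   4.6] M [ 0.01 -0.62 -0.05] 0.039010835223728946 12.95
```

drive_tool --rows "0 0 0.1 0 0 0 255;0 0 0.2 0 0 0 255;0 0 0.2 0 0 0 255"

```text
t: 13.25
position: [0.6469, 0.0042, 0.1145]
tcp_rot: [[0.832, -0.28, 0.479], [-0.243, -0.96, -0.14], [0.499, -0.0, -0.866]]
contact_force: [0.9, 1.2, -4.3]
width: 0.0388
```

```bash
python3 - <<'E'
import st
from h import *
im,s=grab("wrist","w10.png");crop(im,220,70,200,150,4,"w10c.png")
E
```

```text
H in tool [ 2.8 -0.8 18.3] gap 2.5 F tool [-1.7 -1.4  4. ] M [-0.02 -0.64  0.04] 0.03876573571004375 13.25
```

View pics/w10c.png

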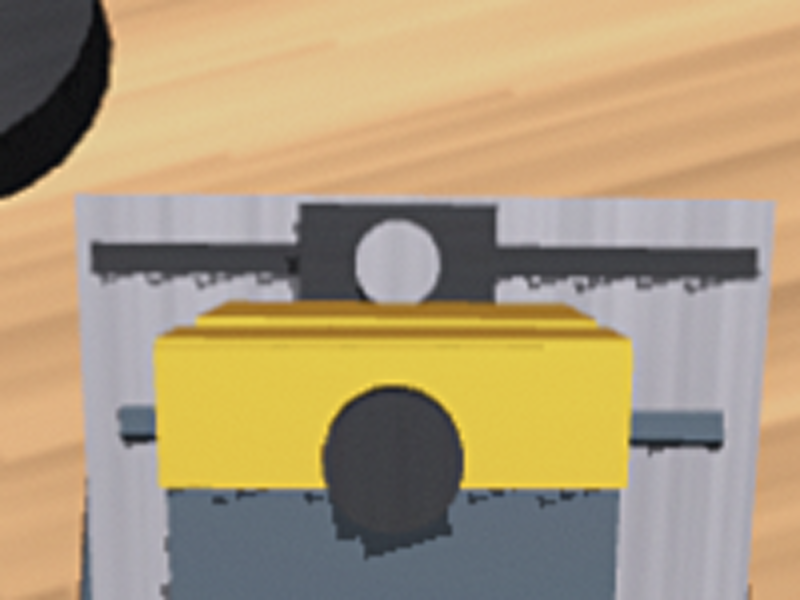

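drive_tool --rows "0 0.03 0.1 0 0 0 255;0 0.03 0.2 0 0 0 255;0 0.03 0.25 0 0 0 255;0 0.03 0.25 0 0 0 255"

```text
t: 13.7
position: [0.6478, 0.0036, 0.1128]
tcp_rot: [[0.831, -0.28, 0.48], [-0.243, -0.96, -0.14], [0.5, -0.0, -0.866]]
contact_force: [-6.7, 2.3, 2.9]
width: 0.0387
```

```bash
python3 st.py
```

```text
H in tool [ 2.7 -1.1 16.4] gap 0.6 F tool [-4.6 -0.3 -6.1] M [-0.21 -0.88  0.03] 0.038659988192368974 13.7
```

drive_tool --rows "0 0 0.1 0 0 0 255;0 0 0.15 0 0 0 255;0 0 0.15 0 0 0 255;0 0 0.15 0 0 0 255"

```text
t: 14.1
position: [0.6479, 0.0036, 0.1127]
tcp_rot: [[0.831, -0.28, 0.48], [-0.243, -0.96, -0.14], [0.5, 0.0, -0.866]]
contact_force: [-23.8, 5.7, 23.5]
width: 0.0388
```

```bash
python3 - <<'E'
import st
from h import *
im,s=grab("wrist","w11.png");crop(im,220,70,200,150,4,"w11c.png")
im,s=grab("side","s11.png");crop(im,310,210,100,80,7,"s11c.png")
E
```

```text
H in tool [ 2.7 -1.  16.2] gap 0.4 F tool [ -9.4   1.2 -32.5] M [-0.75 -1.86  0.01] 0.038829800876453255 14.1
```

View pics/w11c.png

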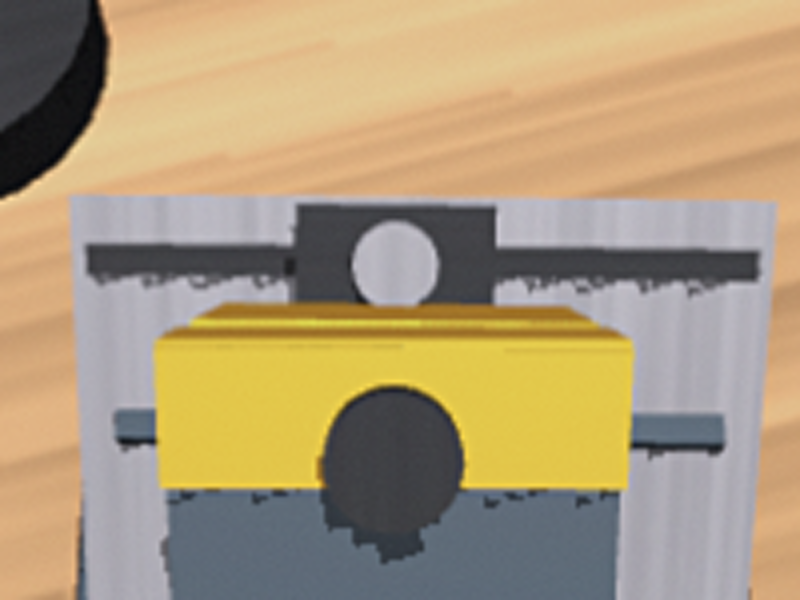

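View pics/s11c.png

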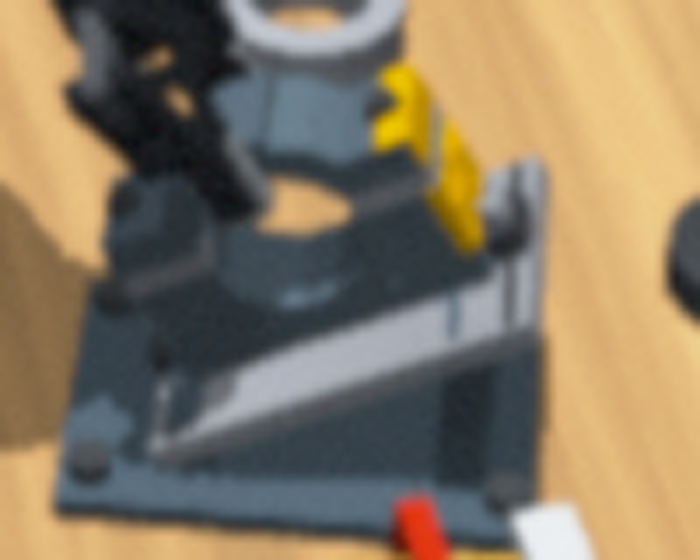

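drive_tool --rows "0 0 0.05 0 0 0 255;0 0 0.1 0 0 0 255;0 0 0.1 0 0 0 255;0 0 0.1 0 0 0 255"

```text
t: 14.6
position: [0.6479, 0.0036, 0.1126]
tcp_rot: [[0.831, -0.281, 0.48], [-0.243, -0.96, -0.141], [0.5, 0.001, -0.866]]
contact_force: [-39.0, 7.0, 37.1]
width: 0.0385
```

```bash
python3 st.py
```

```text
H in tool [ 2.7 -1.1 16.2] gap 0.4 F tool [-15.6   4.2 -51.8] M [-0.92 -2.51  0.04] 0.038452237609407164 14.6
```

drive_tool --rows "0 0 -0.1 0 0 0 255;-0.03 0 -0.2 0 0 0 255;-0.03 0 -0.2 0 0 0 255"

```text
t: 14.9
position: [0.6478, 0.0037, 0.1128]
tcp_rot: [[0.831, -0.28, 0.48], [-0.243, -0.96, -0.14], [0.5, -0.0, -0.866]]
contact_force: [-11.7, 2.7, 10.8]
width: 0.0386
```

```bash
python3 st.py
```

```text
H in tool [ 2.7 -1.  16.3] gap 0.5 F tool [ -5.    0.6 -15.3] M [-0.44 -1.07 -0.01] 0.03862739815210137 14.9
```

drive_tool --rows "0 0 0 0 0 0 150;0 0 0 0 0 0 100;0 0 0 0 0 0 0;0 0 0 0 0 0 0;0 0 0 0 0 0 0;0 0 0 0 0 0 0"

```text
t: 15.5
position: [0.6481, 0.0035, 0.1119]
tcp_rot: [[0.831, -0.28, 0.48], [-0.243, -0.96, -0.14], [0.5, -0.0, -0.866]]
contact_force: [-0.8, -0.5, -0.2]
width: 0.0854
```

drive_tool --rows "0 0 -2 0 0 0 0;0 0 -5 0 0 0 0;0 0 -9 0 0 0 0;0 0 -13 0 0 0 0;0 0 -13 0 0 0 0;0 0 -13 0 0 0 0"

```text
t: 16.1
position: [0.5858, 0.0218, 0.2252]
tcp_rot: [[0.831, -0.28, 0.481], [-0.243, -0.96, -0.14], [0.501, -0.001, -0.865]]
contact_force: [0.8, 0.3, -0.5]
width: 0.0853
```

```bash
python3 - <<'E'
import st
from h import *
im,s=grab("wrist","w12.png")
im,s=grab("side","s12.png");crop(im,310,200,110,90,7,"s12c.png")
E
```

```text
H in tool [  2.3  -0.9 146. ] gap 130.2 F tool [ 0.4 -0.5  0.8] M [ 0.03 -0.23  0.02] 0.08530852589005102 16.1
```

View pics/w12.png

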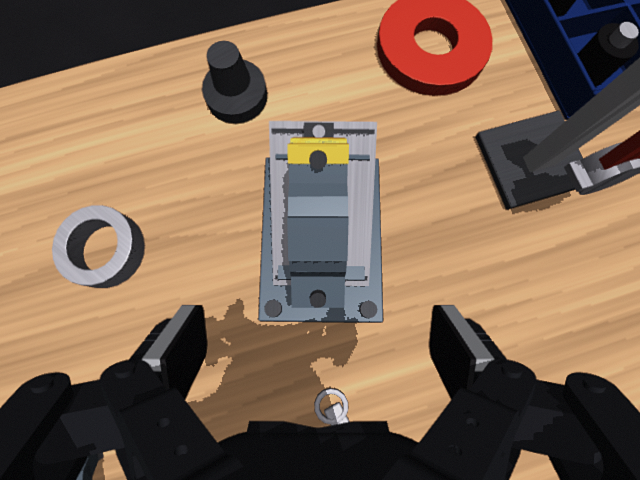

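View pics/s12c.png

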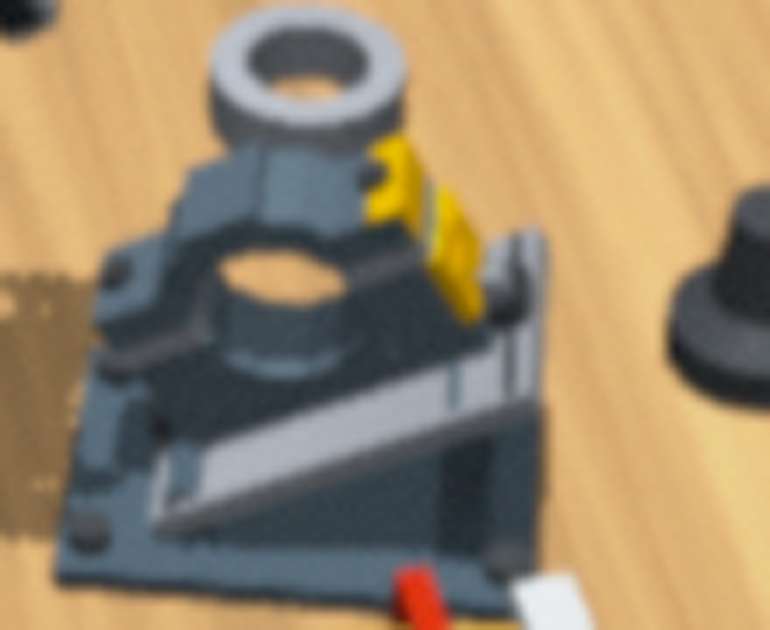

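```bash
python3 - <<'E'
from h import *
im,_=load("s12.png")
def pt(x,y,z,w,dx=0): return H+C@np.array([x,y,z+w])/1e3
H2=H+C[:,1]*0.0
k=8;x0,y0=315,200
o=cv2.resize(im[200:275,315:400],None,fx=k,fy=k,interpolation=cv2.INTER_CUBIC).copy()
for w,c in((0,(255,0,0)),(8,(0,255,0))):
    for q in [(60,-20,0),(-60,-20,0),(28,-20,0),(-28,-20,0),(15,-20,44),(-15,-20,44),(15,20,44),(-15,20,44)]:
        p=proj("side",pt(*q,w))[0];cv2.circle(o,(int((p[0]-x0+.5)*k),int((p[1]-y0+.5)*k)),3,c,-1)
cv2.imwrite("pics/s12o.png",o[:,:,::-1])
im,s=load("w12.png");k=6;x0,y0=250,110
o=cv2.resize(im[110:210,250:380],None,fx=k,fy=k,interpolation=cv2.INTER_CUBIC).copy()
for w,c in((0,(255,0,0)),(8,(0,255,0))):
    for q in [(60,-20,0),(60,20,0),(15,-20,44),(15,20,44),(-15,20,44)]:
        p=proj("wrist",pt(*q,w),s)[0];cv2.circle(o,(int((p[0]-x0+.5)*k),int((p[1]-y0+.5)*k)),3,c,-1)
cv2.imwrite("pics/w12o.png",o[:,:,::-1])
a=cv2.imread("pics/side0.png")[:,:,::-1];crop(a,310,205,100,80,7,"s0c.png")
E
```

```text
(no output)
```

View pics/s12o.png

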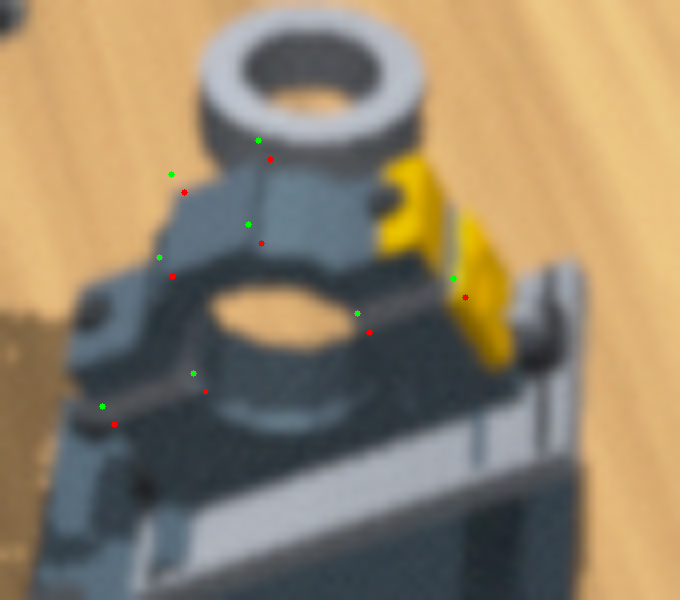

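View pics/w12o.png

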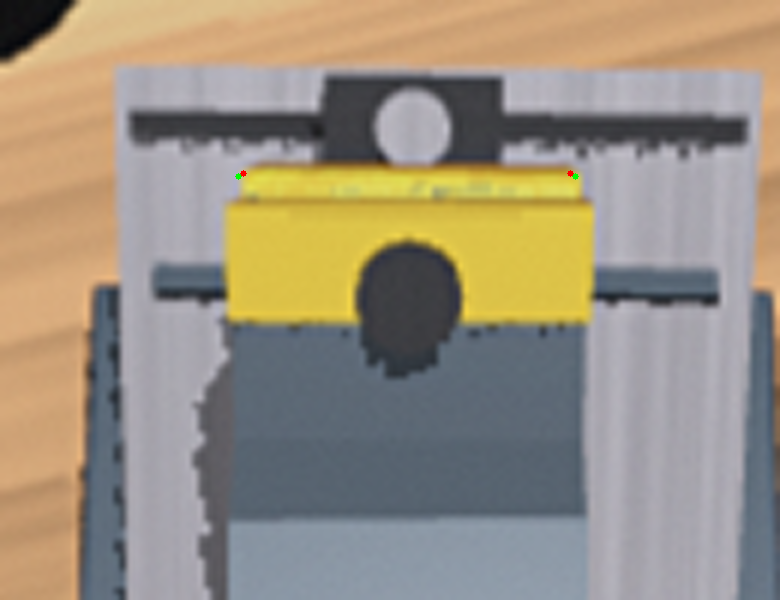

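View pics/s0c.png

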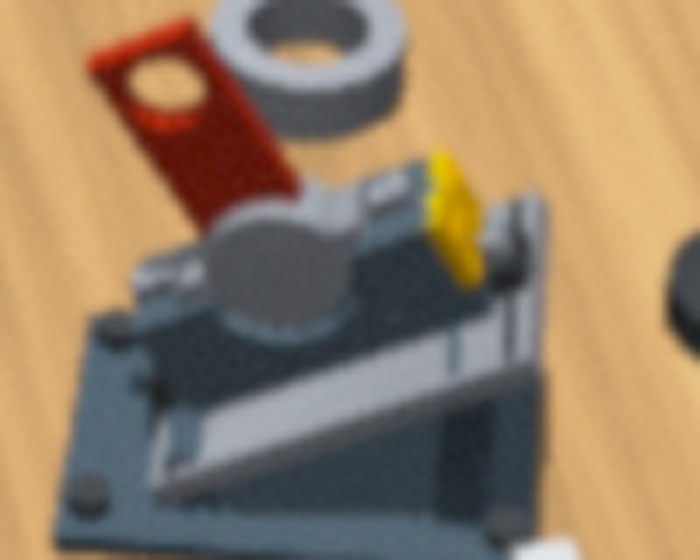

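```bash
python3 - <<'E'
from h import *
Rn=RT@R.from_rotvec([.65,0,0]).as_matrix()
p=H+.02*C[:,2]-Rn@np.array([0,0,.13]);print(p,Rn);go(p,Rn)
E
```

```text
[ 0.57685516 -0.05648205  0.20694625] [[ 0.83121577  0.06699634  0.5518984 ]
 [-0.2430645  -0.84901328  0.469144  ]
 [ 0.5        -0.5241068  -0.68942879]]
ROW 0.36 7.73 2.11  0.650 0.002 -0.000
```

drive_tool --rows "0.4 3 -1 0.15 0 0 0;0.4 5 -0.5 0.3 0 0 0;0.4 7.7 1 0.45 0 0 0;0.4 7.7 2 0.6 0 0 0;0.4 7.7 2 0.65 0 0 0;0.4 7.7 2 0.65 0 0 0;0.4 7.7 2 0.65 0 0 0"

```text
t: 16.9
position: [0.5763, -0.0557, 0.207]
tcp_rot: [[0.85, -0.013, 0.527], [-0.238, -0.901, 0.362], [0.47, -0.434, -0.769]]
contact_force: [0.3, 0.1, -0.5]
width: 0.0857
```

```bash
python3 - <<'E'
from h import *
im,s=grab("wrist","w13.png");crop(im,200,100,240,170,3.3,"w13c.png");print(s["contact_force"],s["position"])
E
```

```text
[ 0.27628907  0.13046249 -0.48894527] [ 0.57625218 -0.0556616   0.20703436]
```

View pics/w13c.png

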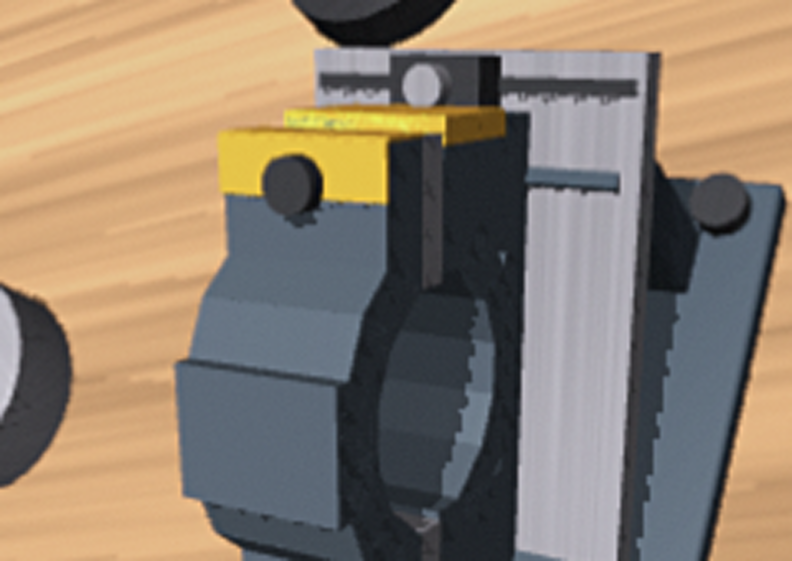

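drive_tool --rows "0 0 3 0 0 0 0;0 0 3 0 0 0 0;0 0 3 0 0 0 0;0 0 3 0 0 0 0"

```text
t: 17.35
position: [0.5914, -0.044, 0.185]
tcp_rot: [[0.851, -0.014, 0.525], [-0.237, -0.903, 0.359], [0.469, -0.43, -0.771]]
contact_force: [0.3, 0.9, -0.0]
width: 0.0852
```

```bash
python3 - <<'E'
from h import *
im,s=grab("wrist","w14.png");crop(im,200,60,240,180,3.3,"w14c.png");print(s["contact_force"],s["position"],s["tcp_rot"])
im,s=load("w12.png");crop(im,260,130,120,145,4.1,"w12d.png")
a=cv2.imread("pics/side0.png");print("cap foot col", [a[r,302].tolist() for r in range(345,362)])
b=cv2.imread("pics/s12.png");print("strip col",[b[r,366].tolist() for r in range(228,250)])
E
```

```text
[ 0.28777677  0.85696314 -0.01583986] [ 0.59138953 -0.04397908  0.18499432] [[ 0.850736   -0.01425886  0.52539979]
 [-0.23696553 -0.90267501  0.35920074]
 [ 0.46914347 -0.43008664 -0.77131698]]
cap foot col [[132, 121, 104], [124, 113, 94], [98, 88, 75], [66, 58, 47], [57, 53, 43], [58, 54, 45], [65, 60, 54], [74, 71, 69], [84, 95, 107], [95, 130, 160], [102, 150, 189], [101, 153, 194], [105, 157, 197], [103, 156, 196], [103, 156, 195], [103, 155, 195], [103, 154, 196]]
strip col [[0, 186, 228], [0, 170, 214], [0, 133, 167], [44, 83, 99], [57, 58, 55], [60, 53, 43], [63, 58, 49], [70, 63, 57], [77, 73, 68], [86, 81, 78], [83, 78, 74], [73, 67, 62], [64, 59, 52], [61, 55, 46], [65, 57, 47], [63, 56, 45], [62, 53, 45], [65, 59, 47], [63, 56, 47], [64, 59, 48], [65, 58, 49], [69, 60, 51]]
```

View pics/w14c.png

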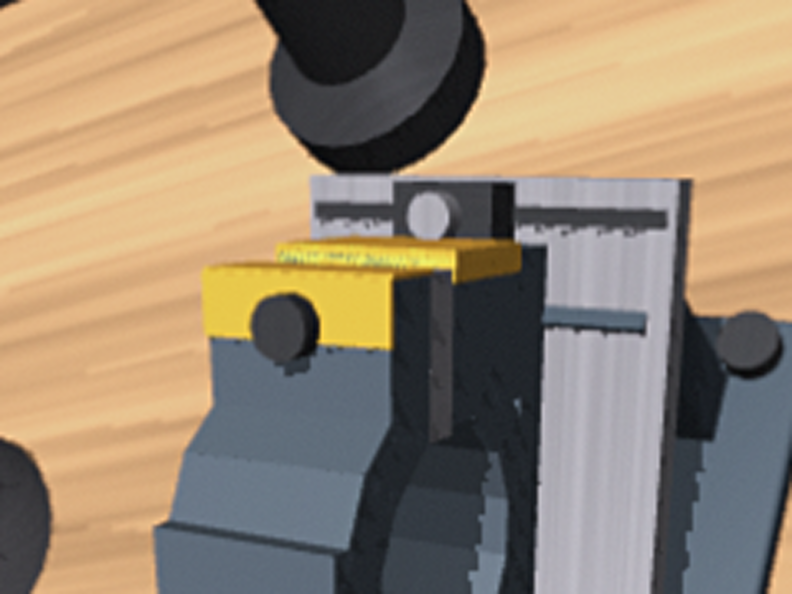

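View pics/w12d.png

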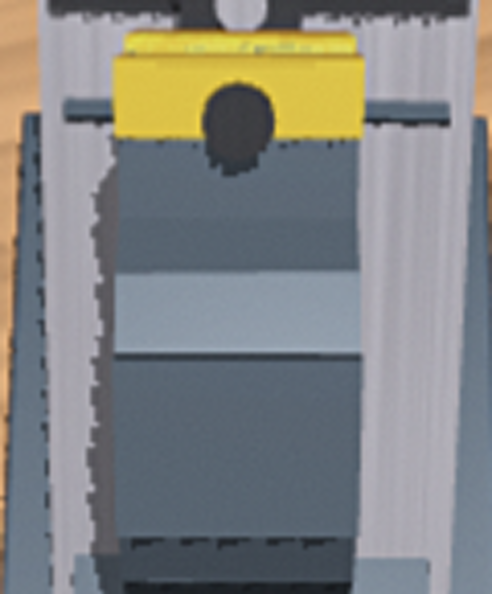

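drive_tool --rows "0 0 -4 0 0 0 0;0 0 -8 0 0 0 0;0 0 -8 0 0 0 0;0 0 -8 0 0 0 0"

```text
t: 17.8
position: [0.5495, -0.0733, 0.2475]
tcp_rot: [[0.849, -0.014, 0.528], [-0.238, -0.903, 0.358], [0.471, -0.429, -0.77]]
contact_force: [0.9, -0.1, -0.2]
width: 0.0855
```

```bash
python3 - <<'E'
from h import *
im,s=grab("side","s15.png");crop(im,220,120,210,240,2.5,"s15c.png");print(s["contact_force"],s["position"])
# foot height from w7 (cap on table): width 40 mm at yellow edge
for h in (.016,.02,.024,.028): print(h,toolpt((377.5,154.5),.0158-h)[1]-toolpt((258.5,154.5),.0158-h)[1])
E
```

```text
[ 0.88721675 -0.05007655 -0.22471121] [ 0.5494956  -0.07325516  0.24747139]
0.016 43.66263187537615
0.02 42.44610626680907
0.024 41.229580658241986
0.028 40.013055049674904
```

View pics/s15c.png

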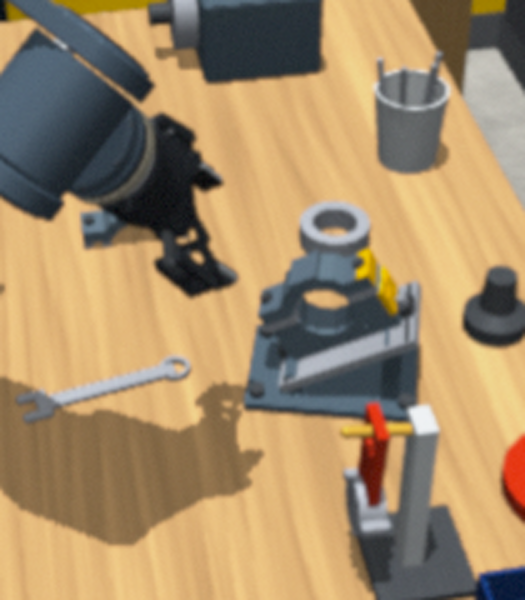

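```bash
python3 - <<'E'
from h import *
im,s=grab("top","t15.png");crop(im,100,120,320,200,2.4,"t15c.png")
E
```

```text
(no output)
```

View pics/t15c.png

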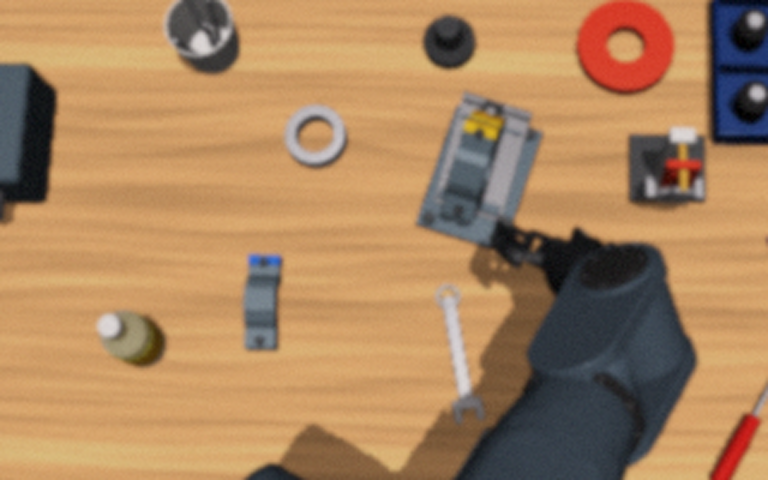

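The top view shows the bottle upright at crop (130,335), the yellow cap on the housing with the yellow ends together at (480,125), and the gauge on the brass peg at (683,170). The arm is clear of everything, so I'm handing in.

```bash
python3 -c "
from station import robot
print(robot.finish_job())"
```

```text
the job is handed in; nothing more can be done
None
```

I hung the plug gauge by its eye on the brass peg. I then closed the housing with the yellow-marked cap, yellow end over yellow end, and handed the job in at about 18 s.

**Gauge:** The last pictures show it hanging on the peg by its eye, with the gripper clear of it.

**Cap:** I lowered it with no contact past the height where it would have stood proud on the tongues. It stopped solid within about 0.5 mm of the expected height. At about 52 N it moved only a further 0.2 mm, and it stayed in place after I let go.

**Bottle and other things:** The oil bottle is still upright, and the look-alike cap and stands were not touched.

**Checks that disagreed:**
- Two camera estimates of the housing's sideways position differed by about 1.4 mm. I used the one that compared cap and housing in the same picture.
- A grey band shows just above the joint. I took it for the cap's own lower layer, because the foot measures about 26 to 28 mm with the cap on the table, and about 27 mm in place with the band included. That makes flush well supported by position, force and sizes, but I did not measure the gap directly.

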